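# Slide the reagent rack under the sampling needle and switch the analyser on

## Task

Slide the flat reagent rack along the bench, without lifting it, until its one big well is centred under the tip of the analyser's needle. Then take the key out of its parking socket, push it fully down into the slot of the key switch and turn it clockwise to the stop, leaving it there. Do not bump the analyser or its needle, and leave the jar, the carton and the flask where they stand.

Things in the scene. Friction and masses are not known exactly. Their poses are not given: they have to be found in the camera images.
- sampler: Analyser, fixed. Origin on the bench straight below the needle; z up; +x points from the needle to its column (front 142 mm from the needle, 60 wide, 170 mm tall) and the low console (170 deep, 300 wide, 90 mm tall). A boom 34 mm wide 142 to 170 mm above the bench runs from the column to the needle; the needle holder, an upright cylinder of radius 10 mm, hangs at its end down to 118 mm.
- needle_tip (a point): Lower tip of the thin upright steel needle (6 mm thick), fixed to the analyser, 47 mm above the bench.
- rack: Flat white plastic reagent rack lying loose on the bench, 140 mm (its x) x 120 mm (its y) x 30 mm high, about 0.4 kg, upright sides, with one big round well and six small ones of 16 mm in its top. Origin at the centre of its underside. It is too wide to be gripped; push its sides.
- big_well (a point): Centre of the mouth of the rack's one big well (36 mm wide, 20 mm deep) in the rack's top face, at x +20, y -15, z +30 mm in the rack's frame.
- panel: Grey key-switch panel fixed on the bench, 170 mm (x) x 90 mm (y) x 30 mm high. Origin at the centre of its underside. At x +45 mm stands the key switch and at x -45 mm the key's parking socket; both rise to 56 mm above the bench.
- socket (a point): Centre of the mouth of the parking socket, a plain grey tube of outer radius 18 mm, with a round hole 25 mm wide, 26 mm deep.
- slot (a point): Centre of the mouth of the slot in the steel barrel of the key switch (radius 23 mm, 26 mm high). The slot is 12.5 mm wide, about 22 mm long along this point's x axis, and 26 mm deep. The point turns with the barrel; z up.
- switch (a joint): Turn of the switch barrel in rad: 0 off, grows clockwise seen from above, stop at 1.0 (on).
- key: Key 70 mm tall, 0.06 kg, upright in the parking socket at any turn. Origin at the blade's lower tip, z up. From the tip up: flat blade 20 mm long, 18 (x) x 8 (y) mm, lowest 6 mm only 14 x 5; collar of radius 15 from 20 to 26 mm, which rests on the rim when the blade is fully in; neck; black flat grip 36 (x) x 12 (y) mm from 34 to 70 mm. Fits the slot either way round.
- jar: Brown glass jar, radius 30 mm, 72 mm tall, 0.25 kg, beside the needle. Origin at the centre of its underside. Leave it alone.
- carton: Cardboard carton 60 x 60 x 65 mm tall, 0.3 kg, on the other side of the needle. Origin at the centre of its underside. Leave it alone.
- flask: White plastic bottle, radius 34 mm, 120 mm tall, beside the analyser. Origin at the centre of its underside. Leave it alone.
Not all that is in view belongs to the job. Of the things that look like the key, the smallest one is meant.

How it is judged (in metres and radians):
On the way, in this order (a step that is already met when the one before it is completed fails the run):
1. the big well is centred under the needle (within 8 mm) and the rack is at rest (horizontal distance between big_well and needle_tip below 0.008 m and linear speed of rack below 0.01 m/s), for 0.3 s.
2. the key is fully down in the slot of the key switch (horizontal distance between key and slot below 0.005 m and z of key in the frame of slot below -0.015 m and angle between key's own z axis and vertical below 0.12 rad), for 0.1 s.
At the end, for the whole second after the job is handed in: Big well within 8 mm of the needle tip horizontally, rack at rest; key in the slot, its tip 15 mm or more below the mouth, within 5 mm of the axis, upright within 0.12 rad, at rest; switch turned to at least 0.85 rad of 1.0 (all of step 1 and all of step 2 and value of joint switch above 0.85 rad and linear speed of key below 0.01 m/s); the robot touches nothing.
It fails at once if the rack is lifted more than 8 mm or tipped more than 0.1 rad (height (world z) of rack above 0.008 m or angle between rack's own z axis and vertical above 0.1 rad).
It fails at once if the analyser or its needle is bumped with more than 3 N (contact force between sampler and anything else above 3 N).
It fails at once if the jar, carton or flask is shifted more than 15 mm or tipped more than 0.3 rad (distance of any of jar, carton, flask from where it was at the start of the episode above 0.015 m or angle between any of jar, carton, flask's own z axis and vertical above 0.3 rad).
It also fails if it takes over 72 s, if anything falls off the work surface, if the arm or the gripper's body presses on something with over 40 N, if the wrist force passes 120 N, or if a joint passes its speed limit or range.

## Robot

A 6-joint arm with a two-finger parallel gripper is mounted at the origin on the work surface. World frame = base frame: x ahead of the robot, y to its left, z up, the work surface at z = 0. Lengths are in m, angles in degrees, forces in N, time in s.
With the tool pointing down it reaches from about 0.375 to 0.9 m from the base axis. Payload 3.1 kg.
Tool frame: the origin (TCP) lies on the centre line of the jaws, within the pads' length; the fingertips stand 19 mm ahead of it and the grasp point (between the pads) is the TCP (tips_ahead is the distance from the TCP to the fingertips, in m); z points along the fingers, y is the line along which they close (so a half turn about z gives the same grasp; the last joint's range is limited). The gripper opens to 87 mm and grips with 3 to 60 N. Pads are 19 mm wide; open, the fingers measure 117 mm over their backs; the gripper's body (75 mm by 190 mm) begins 51 mm behind the grasp point.
Start: joints at [62.653, 30.224, 82.088, -0, 67.689, -10.227], TCP at [0.184, 0.597, 0.221] pointing down, gripper open.
Joint ranges: [-176.69, 176.69], [-43.24, 126.21], [12.49, 139.97], [-82, 262], [0, 151.66], [-163.58, 163.58]. Speed limits (degrees/s): [159.86, 159.86, 180, 180, 180, 180].

## Interface

Orientations are given as a 3x3 rotation matrix whose columns are the frame's x, y, z axes.
In Python, from rig import read_state, capture, hand_in, trace, landmark_of, tips_ahead gives the robot as it stands.
- The arm moves only by the shell command python3 -m jog 'ROWS'. ROWS is JSON, a list of rows, each an object of numbers: "tx", "ty", "tz": the shift along the tool's x, y, z in cm; "roll": the turn about the tool's z in rad; "jaw": the opening, from 0 (shut) to 1 (fully open). A call has 1 to 8 rows; each row shifts and turns the commanded pose from where the row before left it, along the tool's axes as they then stand; what a row does not reach is not made up. A row lasts 1/10 s, in which the tool goes at most 50 mm and 8.59 degrees, less where a joint would pass 70% of its speed; a pose out of reach is approached as far as the arm can. A call with a gripper value outside its range is refused whole. The fingers move at their own pace and stop on an object; the grip force is fixed at half the most. Time passes only in rows, so rows that do not move let the fingers close. It gives the time, the measured TCP pose, the force, the opening and the grip force at its end, in the units of the state.
- read_state(): the state, without advancing time (a new reading comes with each control period).
- capture(name): name is "side" or "top" or "wrist"; returns a dict with "img" (420x560x3 uint8, red, green, blue), "vertical_fov" (degrees; the focal length in pixels is half the picture's height over the tangent of half this angle, whatever the lens; pixels are square), "cx", "cy" (the principal point, pixels), "k1" (the pictures are not rectified: a ray, as slopes to the right and down, at radius r is drawn at 1 + k1 r^2 times it, then the intrinsics apply), "cam_to_world" (4x4, takes a point from camera to world coordinates); the wrist camera has in their place "tool_from_camera" (4x4, takes a point from camera to tool coordinates, whose origin is the TCP and whose axes are the flange's). Camera axes: x right, y up, looking along -z (the intrinsics and any distortion apply to the point x, -y, -z); pixel columns grow to the right and rows downward; lengths in m; the calibration is good to about 2 mm. A picture is of the moment at which its call begins: read the wrist's pose just before it. There is no depth.
- hand_in(): hands the job in; it is judged then, once.
Trained networks look in the newest picture that a camera, given by its name, has taken for a name from the list of things; names that differ only in an ending like _2 or _b are one class to them, and where a whole thing is asked for, a point or a joint stands for the part that bears it (a point fixed in the world has none). Each returns a list of dicts, best first, with "p" (0 to 1); they miss things now and then, are a little off and sometimes report something else, mostly with a low value. They report only what shows in the picture. A call takes as long as a camera call. They do not tell look-alikes from the thing itself.
- trace(camera, thing): "pixels" (420x560 bool, what is visible of it) and "bbox" ([left, top, width, height] in pixels, round what is visible of it).
- landmark_of(camera, thing): "point" ([row, column] in pixels: a listed point, or the origin of a listed thing).
The state is a dict: "time_s": time; "joint_positions": joint angles; "qvel": joint speeds; "tau": joint torques, N m; "position": TCP position; "tcp_rot": TCP orientation; "force": force on the tool from outside, world axes, zero at the start; "moment": the same for the moment, N m; "opening": opening from 0.0 (shut) to 1.0 (fully open); "grasp_force": force on a finger pad.
Only numpy, scipy, OpenCV 4.12 (cv2) and the standard library are available. Lean on these libraries where they do the work, as an engineer would, in place of code of your own. Each camera call takes 0.05 s, during which the arm holds its last target. There are 200 camera calls.

## Working session

There is one attempt and no reset: what is moved stays moved. The work goes in short steps, Python scripts to look and compute and a shell command to move; the robot and the scene stay as the last step left them, time stands still between calls to the robot, and variables do not carry over. Pictures are saved under pics/ and viewed, at most 10 in all, crops included, and the job is handed in when it is done.

```bash
mkdir -p pics; ls
python3 - <<'E'
from rig import *
import cv2,numpy as np
print(tips_ahead if not callable(tips_ahead) else tips_ahead())
s=read_state();print(s['time_s'],s['position'],s['tcp_rot'],s['opening'])
for c in('top','side','wrist'):
    d=capture(c);cv2.imwrite(f'pics/{c}0.png',d['img'][:,:,::-1]);print({k:v for k,v in d.items() if k!='img'})
    for t in('rack','big_well','needle_tip','panel','socket','slot','key','jar','carton','flask','sampler'):
        try:
            L=landmark_of(c,t);print(c,t,[(np.round(x['point']).tolist(),round(x['p'],2)) for x in L][:4])
        except Exception as e: print(c,t,e)
E
```

```text
pics
0.019
0.0 [0.18358621 0.59665469 0.22026475] [[-9.55696786e-01  2.94351168e-01 -1.02181070e-03]
 [ 2.94352660e-01  9.55694914e-01 -1.93478143e-03]
 [ 4.07034117e-04 -2.14983709e-03 -9.99997606e-01]] 1.0001305795047142
{'vertical_fov': 50.239647990246176, 'cx': 279.76270600923095, 'cy': 210.4793430259326, 'k1': -0.12776606914192454, 'cam_to_world': array([[-9.86380239e-03,  9.87631288e-01, -1.56483687e-01,
         3.85711693e-01],
       [-9.99950637e-01, -9.92934137e-03,  3.62895820e-04,
        -4.47148461e-02],
       [-1.19537268e-03,  1.56479542e-01,  9.87680477e-01,
         9.92317945e-01],
       [ 0.00000000e+00,  0.00000000e+00,  0.00000000e+00,
         1.00000000e+00]])}
top rack [([235.0, 151.0], 0.88), ([145.0, 312.0], 0.67)]
top big_well [([237.0, 152.0], 0.94), ([144.0, 372.0], 0.48)]
top needle_tip [([151.0, 257.0], 0.58)]
top panel [([241.0, 367.0], 0.97)]
top socket [([255.0, 373.0], 0.85)]
top slot [([215.0, 371.0], 0.72)]
top key [([254.0, 370.0], 0.78), ([305.0, 359.0], 0.66), ([240.0, 412.0], 0.64)]
top jar [([143.0, 187.0], 0.69)]
top carton [([148.0, 312
[... 956 characters left out ...]
26.0], 0.9), ([291.0, 290.0], 0.43)]
side sampler []
{'vertical_fov': 59.69990010465903, 'cx': 281.7508187665094, 'cy': 208.33371977749468, 'k1': -0.03001728167595144, 'tool_from_camera': array([[-2.40346566e-04,  9.64675695e-01,  2.63440214e-01,
         7.34831027e-02],
       [ 9.99999664e-01,  2.54164390e-05,  8.19266963e-04,
        -4.81665058e-04],
       [ 7.83631215e-04,  2.63440323e-01, -9.64675377e-01,
        -1.63038654e-01],
       [ 0.00000000e+00,  0.00000000e+00,  0.00000000e+00,
         1.00000000e+00]])}
wrist rack []
wrist big_well []
wrist needle_tip []
wrist panel []
wrist socket []
wrist slot []
wrist key []
wrist jar []
wrist carton []
wrist flask []
wrist sampler []
```

View pics/top0.png

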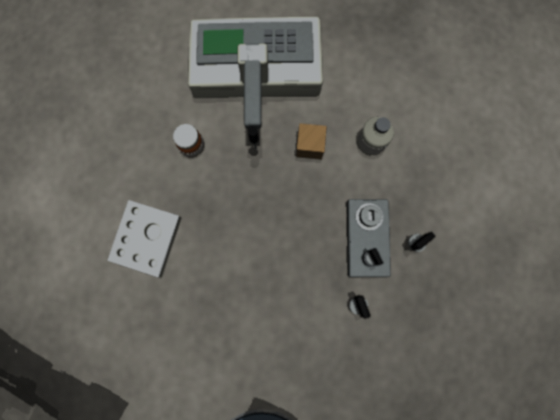

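View pics/side0.png

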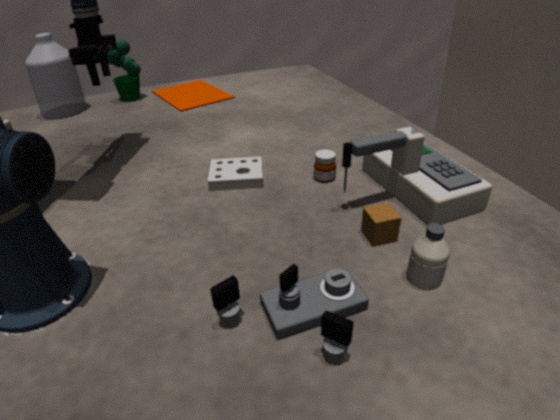

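The top view shows the rack at lower left (143,238) with its big well at (153,231), and the needle at about (254,152). The jar is at (188,140), the carton at (312,140), the flask at (377,132) and the panel at (369,238), with the switch at its top and the socketed key at (373,257). Two look-alike keys stand beside the panel at (421,241) and (360,306). The side view shows the same layout.

```bash
cat > h.py <<'E'
import numpy as np, cv2
from rig import *
from scipy.optimize import least_squares
CV=np.diag([1.,-1,-1])
class Cam:
    def __init__(s,name):
        st=read_state(); d=capture(name); s.name=name; s.img=d['img']
        if 'cam_to_world' in d: T=d['cam_to_world']
        else:
            W=np.eye(4);W[:3,:3]=st['tcp_rot'];W[:3,3]=st['position'];T=W@d['tool_from_camera']
        s.R=T[:3,:3]@CV; s.o=T[:3,3]; f=210/np.tan(np.radians(d['vertical_fov']/2))
        s.K=np.array([[f,0,d['cx']],[0,f,d['cy']],[0,0,1]]); s.D=np.array([d['k1'],0,0,0,0.])
    def proj(s,P):  # -> u,v
        r=-s.R.T@s.o
        return cv2.projectPoints(np.atleast_2d(np.float64(P)),cv2.Rodrigues(s.R.T)[0],r,s.K,s.D)[0][:,0]
    def ray(s,uv):
        n=cv2.undistortPoints(np.float64(uv).reshape(-1,1,2),s.K,s.D)[:,0]
        return np.c_[n,np.ones(len(n))]@s.R.T
    def plane(s,uv,z):
        r=s.ray(uv); return s.o+r*((z-s.o[2])/r[:,2])[:,None]
    def lm(s,t,k=0):
        L=landmark_of(s.name,t); return [(np.array(x['point'][::-1]),round(x['p'],2)) for x in L]
    def save(s,n): cv2.imwrite(f'pics/{n}.png',s.img[:,:,::-1])
def tri(obs): # [(cam,uv)]
    A=np.zeros((3,3));b=np.zeros(3)
    for c,uv in obs:
        r=c.ray([uv])[0];r/=np.linalg.norm(r);M=np.eye(3)-np.outer(r,r);A+=M;b+=M@c.o
    P=np.linalg.solve(A,b); return P,[np.linalg.norm(c.proj(P)[0]-uv).round(1) for c,uv in obs]
E
python3 - <<'E'
from h import *
np.set_printoptions(precision=4,suppress=True)
T=Cam('top');a={}
for t in('rack','big_well','needle_tip','panel','socket','slot','key','jar','carton','flask','sampler'): a[t]=T.lm(t)
S=Cam('side')
for t in a:
    b=S.lm(t)
    if a[t]and b: print(t,*tri([(T,a[t][0][0]),(S,b[0][0])]))
Z=dict(rack=0,big_well=.03,needle_tip=.047,panel=0,socket=.056,slot=.056,key=.036,jar=0,carton=0,flask=0,sampler=0)
for t in a: print(t,[(T.plane([x],Z[t])[0][:2],p) for x,p in a[t]])
print('needle tip by eye side',S.plane([(346,193)],.047),'top',T.plane([(254,152)],.047))
m=trace('top','rack') if False else None
L=trace('top','rack');
L=trace('top','rack');m=L[0]['pixels'].astype(np.uint8);print(L[0]['p'])
c=max(cv2.findContours(m,0,1)[0],key=cv2.contourArea)[:,0]
P=T.plane(c,.03)[:,:2]*1000
print(cv2.minAreaRect(P.astype(np.float32)))
L=trace('top','panel');m=L[0]['pixels'].astype(np.uint8)
c=max(cv2.findContours(m,0,1)[0],key=cv2.contourArea)[:,0]
print('panel',cv2.minAreaRect((T.plane(c,.03)[:,:2]*1000).astype(np.float32)))
cv2.imwrite('pics/topcrop.png',cv2.resize(T.img[90:330,90:450,::-1],None,fx=2.2,fy=2.2,interpolation=cv2.INTER_CUBIC))
E
```

```text
rack [ 0.4831  0.2506 -0.0011] [np.float64(1.0), np.float64(0.9)]
big_well [0.4843 0.2332 0.0349] [np.float64(0.2), np.float64(0.1)]
needle_tip [0.6671 0.0043 0.0441] [np.float64(0.6), np.float64(0.6)]
panel [ 0.4763 -0.243   0.0033] [np.float64(0.3), np.float64(0.3)]
socket [ 0.4316 -0.2379  0.0606] [np.float64(0.9), np.float64(1.1)]
slot [ 0.5199 -0.249   0.0558] [np.float64(0.3), np.float64(0.3)]
key [ 0.4719 -0.2749 -0.098 ] [np.float64(11.2), np.float64(14.9)]
jar [ 0.7023  0.1662 -0.0081] [np.float64(1.2), np.float64(1.0)]
carton [ 0.6851 -0.1214  0.0107] [np.float64(2.8), np.float64(3.0)]
flask [ 0.7021 -0.2546 -0.0061] [np.float64(1.0), np.float64(1.3)]
rack [(array([0.4853, 0.2498]), 0.86)]
big_well [(array([0.4844, 0.2347]), 0.64), (array([0.4801, 0.2386]), 0.39)]
needle_tip [(array([0.6676, 0.0037]), 0.82)]
panel [(array([ 0.476 , -0.2434]), 0.73)]
socket [(array([ 0.4336, -0.2393]), 0.63)]
slot [(array([ 0.5203, -0.2492]), 0.63)]
key [(array([ 0.439 , -0.2374]), 0.67), (array([ 0.334, -0.207]), 0.65), (array([ 0.4631, -0.334 ]), 0.55)]
jar [(array([0.7025, 0.1637]), 0.7)]
carton [(array([ 0.6947, -0.1248]), 0.89), (array([ 0.4725, -0.2406]), 0.55)]
flask [(array([ 0.6979, -0.2521]), 0.8)]
sampler [(array([ 0.4354, -0.2471]), 0.72), (array([0.6756, 0.0024]), 0.68), (array([ 0.4374, -0.2445]), 0.26)]
needle tip by eye side [[0.6714 0.0005 0.047 ]] top [[0.6656 0.01   0.047 ]]
0.73
((480.01263427734375, 250.95834350585938), (129.60769653320312, 141.85728454589844), 72.43690490722656)
panel ((477.2196044921875, -234.9162139892578), (173.74282836914062, 96.08665466308594), 0.2048325389623642)
```

View pics/topcrop.png

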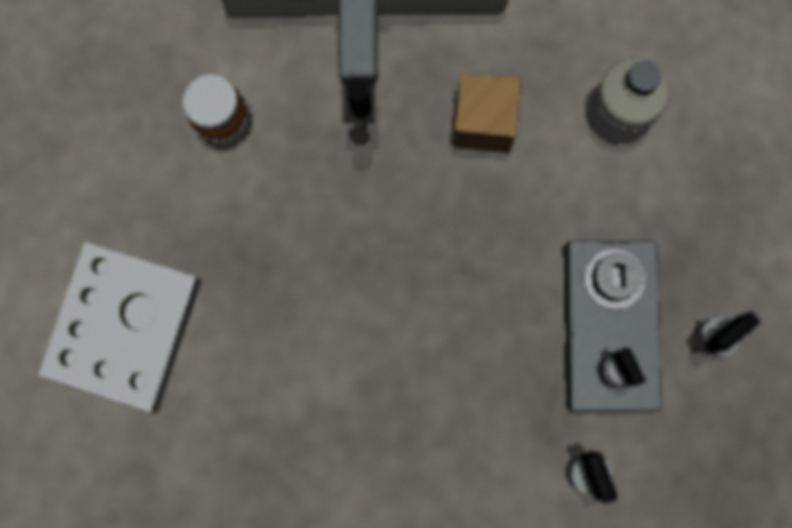

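The crop confirms that the rack's long axis points up-right (yaw about -18°), with the big well at crop (141,312). The needle foot is near (360,140). The slot's long axis runs roughly along the panel's x.

Plan: push on the rack's rear side, then its left side, then its rear side again, with both open fingers in contact.

```bash
python3 -m jog '[{"tx":-3.5,"ty":-3,"jaw":1},{"tx":-3.5,"ty":-3},{"tx":-3.5,"ty":-3},{"tx":-3.5,"ty":-3},{"tx":-3.5,"ty":-3},{"tx":-3.5,"ty":-3},{"tx":-3.5,"ty":-3},{"tx":-3.5,"ty":-3}]'
cat > rack.py <<'E'
from h import *
np.set_printoptions(precision=4,suppress=True)
def rack(cam):
    """fit rack top-face rectangle + well to a bright blob"""
    c=Cam(cam) ; b=c.lm('big_well'); L=trace(cam,'rack')
    if not L: return c,None,b
    m=(L[0]['pixels']).astype(np.uint8)
    g=cv2.cvtColor(c.img,cv2.COLOR_RGB2GRAY); v=np.median(g[m>0])
    k=cv2.dilate(m,np.ones((7,7)))*(g>v*.78).astype(np.uint8)
    k=cv2.morphologyEx(k,cv2.MORPH_CLOSE,np.ones((9,9)))
    q=max(cv2.findContours(k,0,1)[0],key=cv2.contourArea)[:,0]
    P=c.plane(q,.03)[:,:2]
    return c,cv2.minAreaRect((P*1000).astype(np.float32)),[(c.plane([x],.03)[0][:2],p) for x,p in b]
if __name__=='__main__':
    import sys
    s=read_state();print(s['time_s'],s['position'],np.degrees(np.arctan2(s['tcp_rot'][1,0],s['tcp_rot'][0,0])),s['force'])
    for n in sys.argv[1:]:
        c,r,b=rack(n);print(n,r,b); c.save(n+'_%d'%(s['time_s']*100))
E
python3 rack.py wrist top; ls pics
```

```text
3.15 [0.1839 0.5973 0.2213] 162.88061742762278 [ 0.2669 -1.1708 -0.3138]
wrist None []
top ((481.72265625, 256.19189453125), (121.10088348388672, 142.04229736328125), 72.4659423828125) [(array([0.4857, 0.2321]), 0.66), (array([ 0.4333, -0.236 ]), 0.36)]
side0.png
top0.png
top_315.png
topcrop.png
wrist0.png
wrist_315.png$[0]: bad value
```

```bash
python3 -m jog '[{"tx":-3.5,"ty":-3.0,"tz":0,"roll":0,"jaw":1},{"tx":-3.5,"ty":-3,"tz":0,"roll":0,"jaw":1},{"tx":-3.5,"ty":-3,"tz":0,"roll":0,"jaw":1},{"tx":-3.5,"ty":-3,"tz":0,"roll":0,"jaw":1},{"tx":-3.5,"ty":-3,"tz":0,"roll":0,"jaw":1},{"tx":-3.5,"ty":-3,"tz":0,"roll":0,"jaw":1},{"tx":-3.5,"ty":-3,"tz":0,"roll":0,"jaw":1},{"tx":-3.5,"ty":-3,"tz":0,"roll":0,"jaw":1}]'
python3 rack.py wrist; ls pics
```

```text
time_s: 4.25
position: [0.3818, 0.284, 0.2216]
tcp_rot: [[-0.956, 0.294, 0.001], [0.294, 0.956, 0.0], [-0.001, 0.001, -1.0]]
force: [0.4, 0.7, -0.2]
opening: 1.001
grasp_force: 0.0
4.25 [0.3818 0.284  0.2216] 162.89071219801576 [ 0.427   0.6887 -0.2481]
wrist ((450.895751953125, 263.102783203125), (129.64376831054688, 62.35730743408203), 75.69937896728516) []
side0.png
top0.png
top_315.png
topcrop.png
wrist0.png
wrist_315.png
wrist_425.png
```

View wrist.

View pics/wrist_425.png

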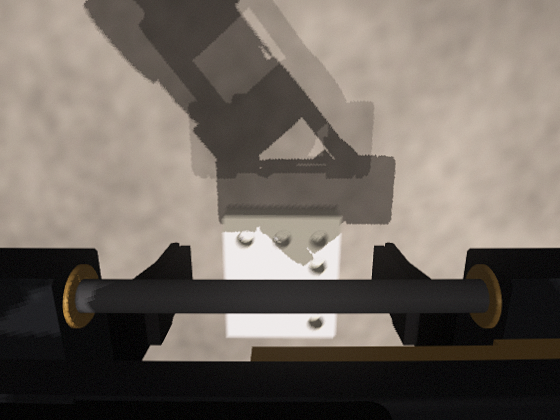

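The wrist view looks past the gripper at the rack. Its rear edge runs from (223,218) to (342,218), parallel to the image rows, so the tool is square to the rack.

Run:
```python
from h import *
np.set_printoptions(precision=4,suppress=True)
c=Cam('wrist');P=c.plane([(223,218),(342,218),(225,338),(336,337)],.03);print(P[:,:2],np.linalg.norm(P[0]-P[1]),np.linalg.norm(P[0]-P[2]))
s=read_state();print((P-s['position'])@s['tcp_rot'])
T=Cam('top');uv=np.array([(85,242),(198,278),(155,410),(40,375),(140,311),(346+14,135),(619,276)])/2.2+[90,90]
print(T.plane(uv,.03)[:,:2])
b=landmark_of('top','big_well');print([(T.plane([x['point'][::-1]],.03)[0][:2],x['p'],x['point']) for x in b])
```

```text
[[0.3967 0.2161]
 [0.4329 0.331 ]
 [0.5292 0.1703]
 [0.5652 0.289 ]] 0.12049293937431937 0.14021271124309914
[[-0.0349 -0.0612  0.1914]
 [-0.0352  0.0593  0.1914]
 [-0.1751 -0.0655  0.1913]
 [-0.1741  0.0586  0.1914]]
[[ 0.5651  0.2899]
 [ 0.5273  0.1731]
 [ 0.3972  0.2131]
 [ 0.4314  0.3308]
 [ 0.4948  0.2307]
 [ 0.6721  0.0118]
 [ 0.5252 -0.2449]]
[(array([0.4939, 0.2381]), 0.71, [231.8, 150.3])]
```

```bash
python3 -m jog '[{"tx":0,"ty":-0.1,"tz":4.5,"roll":0,"jaw":0.8},{"tx":0,"ty":0,"tz":4.5,"roll":0,"jaw":0.8},{"tx":0,"ty":0,"tz":4.5,"roll":0,"jaw":0.8},{"tx":0,"ty":0,"tz":3.5,"roll":0,"jaw":0.8},{"tx":0,"ty":0,"tz":2.0,"roll":0,"jaw":0.8},{"tx":-1.0,"ty":0,"tz":0,"roll":0,"jaw":0.8},{"tx":-1.0,"ty":0,"tz":0,"roll":0,"jaw":0.8},{"tx":-1.0,"ty":0,"tz":0,"roll":0,"jaw":0.8}]'
python3 -m jog '[{"tx":-1.5,"ty":0,"tz":0,"roll":0,"jaw":0.8},{"tx":-1.5,"ty":0,"tz":0,"roll":0,"jaw":0.8},{"tx":-1.5,"ty":0,"tz":0,"roll":0,"jaw":0.8},{"tx":-1.5,"ty":0,"tz":0,"roll":0,"jaw":0.8},{"tx":-1.5,"ty":0,"tz":0,"roll":0,"jaw":0.8},{"tx":-1.5,"ty":0,"tz":0,"roll":0,"jaw":0.8},{"tx":-0.8,"ty":0,"tz":0,"roll":0,"jaw":0.8},{"tx":0,"ty":0,"tz":0,"roll":0,"jaw":0.8}]'
python3 rack.py top
```

```text
time_s: 5.35
position: [0.4113, 0.2766, 0.0325]
tcp_rot: [[-0.956, 0.293, 0.003], [0.293, 0.956, 0.001], [-0.003, 0.002, -1.0]]
force: [0.5, 0.9, 0.5]
opening: 0.801
grasp_force: 0.0
time_s: 6.15
position: [0.5046, 0.2465, 0.0312]
tcp_rot: [[-0.955, 0.296, 0.001], [0.296, 0.955, 0.0], [-0.001, 0.001, -1.0]]
force: [0.1, -0.7, -0.6]
opening: 0.797
grasp_force: 0.0
6.15 [0.5046 0.2465 0.0312] 162.81136706724627 [ 0.072  -0.661  -0.5826]
top ((438.3984375, 254.0238037109375), (94.9358139038086, 64.96690368652344), 72.9482192993164) [(array([0.4864, 0.2417]), 0.74)]
```

Run:
```python
import cv2,glob
a=cv2.imread('pics/top_615.png')[100:310,60:340];cv2.imwrite('pics/v1.png',cv2.resize(a,None,fx=2.8,fy=2.8,interpolation=2))
```

```text
(no output)
```

View pics/v1.png

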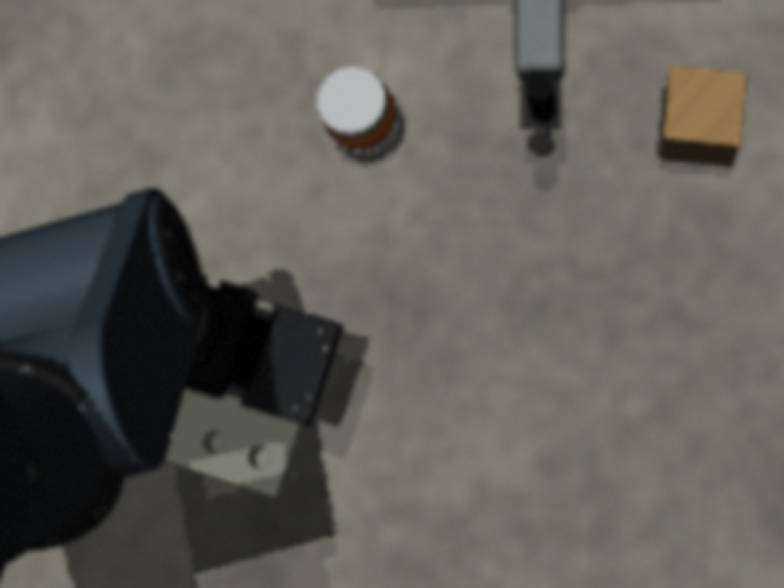

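The crop shows the gripper over the rack. The rack's visible rear corner is at about crop (280,495), which looks unmoved. I'll check this numerically before going on.

Run:
```python
from h import *
np.set_printoptions(precision=4,suppress=True)
T=Cam('top');S=Cam('side');s=read_state();print(s['time_s'],s['position'],s['joint_positions'])
p=s['position'];R=s['tcp_rot']
for z in (0,.05,.15,.25): print(z,T.proj(p+[0,0,z])[0],S.proj(p+[0,0,z])[0])
uv=np.array([(170,460),(280,495),(300,425)])/2.8+[60,100];print(uv,T.plane(uv,.03)[:,:2])
print((T.plane(uv,.03)-p)@R)
cv2.imwrite('pics/v2.png',cv2.resize(S.img[60:300,130:430,::-1],None,fx=2.4,fy=2.4,interpolation=2))
```

```text
6.4 [0.5018 0.247  0.0311] [ 14.7603  41.6014  99.3387   0.0063  39.1436 -58.1605]
0 [146.3039 228.1639] [244.2965 166.6452]
0.05 [139.271  225.3247] [242.8101 149.7974]
0.15 [122.7826 218.6448] [239.6625 113.4796]
0.25 [102.0487 210.1965] [236.2815  73.3971]
[[120.7143 264.2857]
 [160.     276.7857]
 [167.1429 251.7857]] [[0.4232 0.3021]
 [0.3963 0.2141]
 [0.4501 0.1996]]
[[ 0.0914  0.0295  0.0012]
 [ 0.0911 -0.0625  0.0012]
 [ 0.0355 -0.0605  0.0012]]
```

View pics/v2.png

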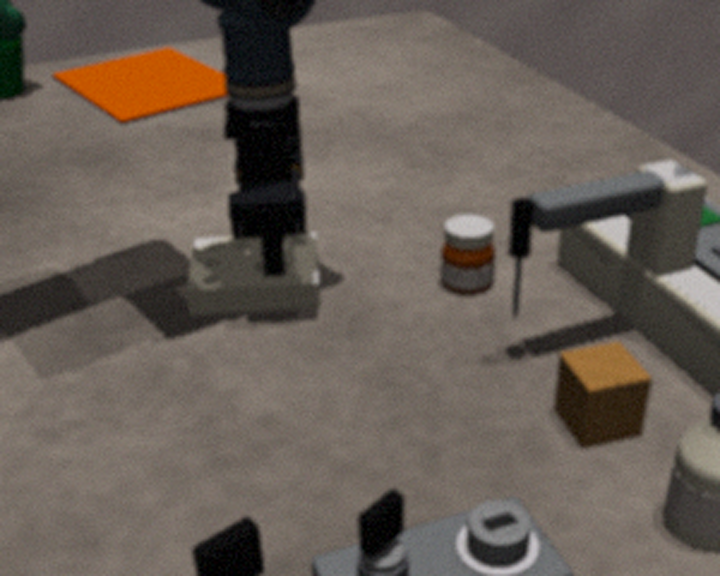

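The side crop shows the gripper above the middle of the rack, with the visible finger ending on the rack's top at about (272,272). The rack still appears to be in its original place. I'll check the finger geometry.

Run:
```python
from h import *
np.set_printoptions(precision=4,suppress=True)
S=Cam('side');s=read_state();p=s['position'];R=s['tcp_rot'];print(p,s['force'],s['opening'])
off=np.array([130,60])
for y in(-.043,-.035,0,.035):
  for z in(-.05,-.02,0,.019): print(y,z,(S.proj(p+R@[0,y,z])[0]-off)*2.4)
# rack visible corners in crop
C=np.array([(318,280),(187,285)])/2.4+off
print(S.plane(C,.03))
for q in [(.3967,.2161),(.4329,.331),(.5292,.1703),(.5652,.289)]: print((S.proj([*q,.03])[0]-off)*2.4)
```

```text
[0.502  0.2471 0.0312] [-0.0694  0.373   0.2532] 0.7980665197570048
-0.043 -0.05 [270.7926 233.5259]
-0.043 -0.02 [273.0091 258.6348]
-0.043 0 [274.457  274.9435]
-0.043 0.019 [275.8106 290.1257]
-0.035 -0.05 [270.8135 230.0522]
-0.035 -0.02 [273.0128 255.0486]
-0.035 0 [274.4498 271.2879]
-0.035 0.019 [275.7934 286.4081]
0 -0.05 [270.905 215.389]
0 -0.02 [273.0321 239.8999]
0 0 [274.423  255.8389]
0 0.019 [275.7244 270.6903]
0.035 -0.05 [270.9967 201.5432]
0.035 -0.02 [273.0557 225.58  ]
0.035 0 [274.4032 241.2245]
0.035 0.019 [275.6648 255.8115]
[[0.5292 0.1783 0.03  ]
 [0.3979 0.2264 0.03  ]]
[188.087  289.7302]
[196.566  237.0545]
[320.4835 283.4558]
[315.7169 230.1183]
```

```bash
python3 -m jog '[{"tx":0.5,"ty":0,"tz":0,"roll":0,"jaw":0.8},{"tx":0.5,"ty":0,"tz":0,"roll":0,"jaw":0.8}]' | grep -E 'pos|force'; python3 -m jog '[{"tx":0,"ty":0,"tz":-4,"roll":0,"jaw":0.8},{"tx":0,"ty":0,"tz":-5,"roll":0,"jaw":0.8},{"tx":2,"ty":0,"tz":-4,"roll":0,"jaw":0.8},{"tx":4,"ty":0,"tz":-4,"roll":0,"jaw":0.8},{"tx":4,"ty":0,"tz":-4,"roll":0,"jaw":0.8},{"tx":4,"ty":0,"tz":0,"roll":0,"jaw":0.8},{"tx":4,"ty":0,"tz":0,"roll":0,"jaw":0.8}]' | grep -E 'pos|force'
python3 rack.py side wrist
```

```text
position: [0.4926, 0.25, 0.0312]
force: [-0.1, -1.5, 0.3]
grasp_force: 0.0
position: [0.3288, 0.3006, 0.2333]
force: [0.2, 0.2, -0.2]
grasp_force: 0.0
7.35 [0.3288 0.3006 0.2333] 162.86001624249155 [ 0.1534  0.2413 -0.1629]
side ((478.9880676269531, 260.3397521972656), (138.03958129882812, 157.16270446777344), 70.50627899169922) [(array([0.4835, 0.2427]), 0.64)]
wrist ((490.137451171875, 252.22605895996094), (124.01625061035156, 41.992706298828125), 73.15681457519531) [(array([0.4906, 0.2362]), 0.76)]
```

```bash
python3 -m jog '[{"tx":0,"ty":0,"tz":4.5,"roll":0,"jaw":0.8},{"tx":0,"ty":0,"tz":4.5,"roll":0,"jaw":0.8},{"tx":0,"ty":0,"tz":4.5,"roll":0,"jaw":0.8},{"tx":0,"ty":0,"tz":4.5,"roll":0,"jaw":0.8},{"tx":0,"ty":0,"tz":2.2,"roll":0,"jaw":0.8},{"tx":0,"ty":0,"tz":0.2,"roll":0,"jaw":0.8},{"tx":0,"ty":0,"tz":0,"roll":0,"jaw":0.8}]' | grep -E 'pos|force'
python3 - <<'E'
from h import *
S=Cam('side');s=read_state();p=s['position'];R=s['tcp_rot'];off=np.array([130,60])
q=S.proj(p)[0].astype(int);print(q)
o=q-[70,60]
cv2.imwrite('pics/v3.png',cv2.resize(S.img[o[1]:o[1]+120,o[0]:o[0]+160,::-1],None,fx=5,fy=5,interpolation=2))
for y in(-.035,-.043,.035):
  for z in(-.05,0,.019): print(y,z,(S.proj(p+R@[0,y,z])[0]-o)*5)
E
```

```text
position: [0.3311, 0.2998, 0.0274]
force: [0.0, 0.3, 0.1]
grasp_force: 0.0
[177 171]
-0.035 -0.05 [326.23660162 251.68147006]
-0.035 0 [343.11008708 337.00682402]
-0.035 0.019 [349.35457241 368.29212908]
-0.043 -0.05 [323.81001856 259.14897188]
-0.043 0 [340.87606072 344.84069471]
-0.043 0.019 [347.19007246 376.25062634]
0.035 -0.05 [346.23861701 190.38516918]
0.035 0 [361.56913855 272.56971494]
0.035 0.019 [367.25529228 302.77941874]
```

View pics/v3.png

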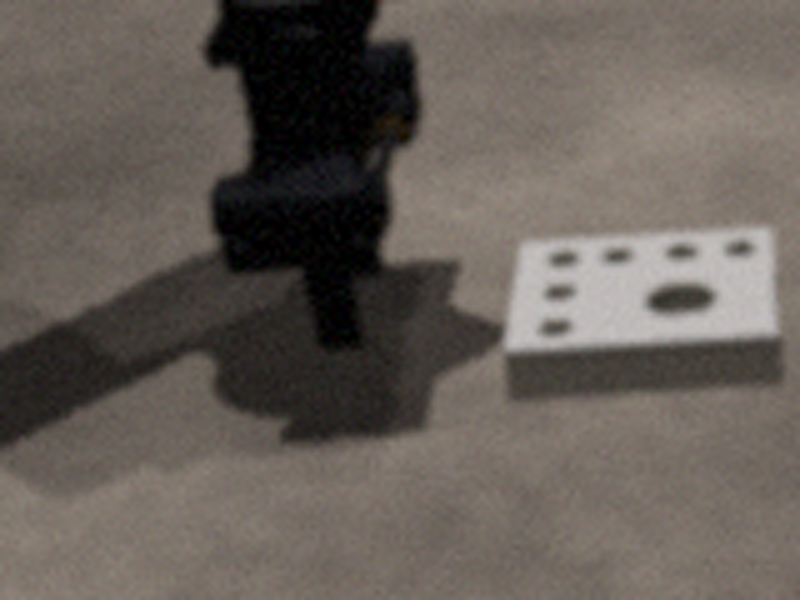

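The fingertip ends at crop (340,347), where the calibration predicts about (348,372). The real tips are therefore roughly 15–19 mm higher than stated, and they skimmed over the rack. I'll lower slowly and feel for the bench.

```bash
for i in 1; do python3 -m jog '[{"tx":0,"ty":0,"tz":0.8,"roll":0,"jaw":0.8},{"tx":0,"ty":0,"tz":0,"roll":0,"jaw":0.8}]' | grep -E 'pos|force:';  python3 -m jog '[{"tx":0,"ty":0,"tz":0.4,"roll":0,"jaw":0.8},{"tx":0,"ty":0,"tz":0,"roll":0,"jaw":0.8}]' | grep -E 'pos|force:'; python3 -m jog '[{"tx":0,"ty":0,"tz":0.3,"roll":0,"jaw":0.8},{"tx":0,"ty":0,"tz":0,"roll":0,"jaw":0.8}]' | grep -E 'pos|force:';python3 -m jog '[{"tx":0,"ty":0,"tz":0.3,"roll":0,"jaw":0.8},{"tx":0,"ty":0,"tz":0,"roll":0,"jaw":0.8}]' | grep -E 'pos|force:'; done
```

```text
position: [0.3309, 0.3003, 0.0205]
force: [0.1, 0.7, -0.3]
grasp_force: 0.0
position: [0.3303, 0.3002, 0.0161]
force: [0.8, 0.1, 0.8]
grasp_force: 0.0
position: [0.3301, 0.3001, 0.0128]
force: [-1.3, -0.3, -0.7]
grasp_force: 0.0
position: [0.3301, 0.3, 0.0097]
force: [-0.9, 0.3, -0.2]
grasp_force: 0.0
```

```bash
python3 -m jog '[{"tx":0,"ty":0,"tz":0.3,"roll":0,"jaw":0.8},{"tx":0,"ty":0,"tz":0,"roll":0,"jaw":0.8}]' | grep -E 'pos|force:';  python3 -m jog '[{"tx":0,"ty":0,"tz":0.3,"roll":0,"jaw":0.8},{"tx":0,"ty":0,"tz":0,"roll":0,"jaw":0.8}]' | grep -E 'pos|force:'
```

```text
position: [0.3301, 0.3, 0.0066]
force: [0.4, -0.1, -0.5]
grasp_force: 0.0
position: [0.3301, 0.3, 0.0037]
force: [0.7, -0.4, 0.2]
grasp_force: 0.0
```

```bash
python3 -m jog '[{"tx":-2,"ty":0,"tz":-0.5,"roll":0,"jaw":0.8},{"tx":-3,"ty":0,"tz":0,"roll":0,"jaw":0.8},{"tx":-1.5,"ty":0,"tz":0,"roll":0,"jaw":0.8},{"tx":-1,"ty":0,"tz":0,"roll":0,"jaw":0.8},{"tx":-1,"ty":0,"tz":0,"roll":0,"jaw":0.8}]' | grep -E 'pos|force:';  python3 -m jog '[{"tx":-1.2,"ty":0,"tz":0,"roll":0,"jaw":0.8},{"tx":-1.2,"ty":0,"tz":0,"roll":0,"jaw":0.8},{"tx":-1.2,"ty":0,"tz":0,"roll":0,"jaw":0.8},{"tx":-1.2,"ty":0,"tz":0,"roll":0,"jaw":0.8},{"tx":-1.2,"ty":0,"tz":0,"roll":0,"jaw":0.8},{"tx":-1.2,"ty":0,"tz":0,"roll":0,"jaw":0.8},{"tx":-0.8,"ty":0,"tz":0,"roll":0,"jaw":0.8},{"tx":-0.5,"ty":0,"tz":0,"roll":0,"jaw":0.8}]' | grep -E 'pos|force:'; 
python3 -m jog '[{"tx":2,"ty":0,"tz":0,"roll":0,"jaw":0.8},{"tx":3,"ty":0,"tz":-1,"roll":0,"jaw":0.8},{"tx":3,"ty":0,"tz":-4,"roll":0,"jaw":0.8},{"tx":2,"ty":0,"tz":-4,"roll":0,"jaw":0.8}]' | grep -E 'pos|force:'; python3 rack.py side
```

```text
position: [0.4089, 0.2743, 0.0088]
force: [-6.7, 3.0, 4.3]
grasp_force: 2.7
position: [0.4917, 0.2498, 0.0086]
force: [-2.6, 0.7, 0.1]
grasp_force: 1.3
position: [0.3947, 0.2792, 0.0987]
force: [0.3, 0.3, 0.2]
grasp_force: 0.0
11.3 [0.3947 0.2792 0.0987] 162.9149717978067 [0.3339 0.3493 0.1691]
side ((880.546142578125, 75.1292724609375), (514.8262329101562, 385.92657470703125), 83.98475646972656) [(array([0.5838, 0.2085]), 0.76)]
```

```bash
python3 -m jog '[{"tx":-4.5,"ty":2.5,"tz":0,"roll":0,"jaw":0.8},{"tx":-4.5,"ty":2.5,"tz":0,"roll":0,"jaw":0.8},{"tx":-4.5,"ty":2.5,"tz":0,"roll":0,"jaw":0.8},{"tx":-4.5,"ty":2.5,"tz":0,"roll":0,"jaw":0.8}]' | grep -E 'pos|force:';  python3 -m jog '[{"tx":0,"ty":0,"tz":0,"roll":0.143,"jaw":0.8},{"tx":0,"ty":0,"tz":0,"roll":0.143,"jaw":0.8},{"tx":0,"ty":0,"tz":0,"roll":0.143,"jaw":0.8},{"tx":0,"ty":0,"tz":0,"roll":0.143,"jaw":0.8},{"tx":0,"ty":0,"tz":0,"roll":0.143,"jaw":0.8},{"tx":0,"ty":0,"tz":0,"roll":0.143,"jaw":0.8},{"tx":0,"ty":0,"tz":0,"roll":0.143,"jaw":0.8},{"tx":0,"ty":0,"tz":0,"roll":0.143,"jaw":0.8}]' | grep -E 'pos|force:'; 
python3 -m jog '[{"tx":0,"ty":0,"tz":2,"roll":0.143,"jaw":0.8},{"tx":0,"ty":0,"tz":2.5,"roll":0.143,"jaw":0.8},{"tx":0,"ty":0,"tz":2.5,"roll":0.143,"jaw":0.8},{"tx":0,"ty":0,"tz":2,"roll":0,"jaw":0.8},{"tx":0,"ty":0,"tz":0,"roll":0,"jaw":0.8}]' | grep -E 'pos|force:'
python3 - <<'E'
from h import *
np.set_printoptions(precision=4,suppress=True)
s=read_state();p=s['position'];R=s['tcp_rot'];print(R[:,0],p,s['joint_positions'])
for q in ((.568,.2264,.015),(.5833,.207,.03),(.667,.004,.047)): print((np.array(q)-p)@R)
E
```

```text
position: [0.5956, 0.3206, 0.0975]
force: [0.9, -0.7, -0.1]
grasp_force: 0.0
position: [0.5937, 0.3201, 0.097]
force: [1.0, 0.3, 0.1]
grasp_force: 0.0
position: [0.5907, 0.3191, 0.004]
force: [0.4, -0.3, -0.4]
grasp_force: 0.0
[ 0.2969  0.9549 -0.0047] [0.5907 0.3191 0.004 ] [18.8742 49.5099 82.0628 -0.0296 48.854  36.1674]
[-0.0954  0.0058 -0.0106]
[-0.1094  0.026  -0.0257]
[-0.2785  0.1661 -0.0427]
```

```bash
python3 -m jog '[{"tx":-1,"ty":0.6,"tz":-0.5,"roll":0,"jaw":0.8},{"tx":-1,"ty":0,"tz":0,"roll":0,"jaw":0.8},{"tx":-1,"ty":0,"tz":0,"roll":0,"jaw":0.8},{"tx":-1.2,"ty":0,"tz":0,"roll":0,"jaw":0.8},{"tx":-1.2,"ty":0,"tz":0,"roll":0,"jaw":0.8},{"tx":-1.2,"ty":0,"tz":0,"roll":0,"jaw":0.8},{"tx":-1.2,"ty":0,"tz":0,"roll":0,"jaw":0.8},{"tx":-1.2,"ty":0,"tz":0,"roll":0,"jaw":0.8}]' | grep -E 'pos|force:';  python3 -m jog '[{"tx":-1.3,"ty":0,"tz":0,"roll":0,"jaw":0.8},{"tx":-1.3,"ty":0,"tz":0,"roll":0,"jaw":0.8},{"tx":-1.3,"ty":0,"tz":0,"roll":0,"jaw":0.8},{"tx":-1.3,"ty":0,"tz":0,"roll":0,"jaw":0.8},{"tx":-1.3,"ty":0,"tz":0,"roll":0,"jaw":0.8},{"tx":-1.3,"ty":0,"tz":0,"roll":0,"jaw":0.8},{"tx":-1.0,"ty":0,"tz":0,"roll":0,"jaw":0.8},{"tx":-0.5,"ty":0,"tz":0,"roll":0,"jaw":0.8}]' | grep -E 'pos|force:'
cat > ms.py <<'E'
from h import *
np.set_printoptions(precision=4,suppress=True)
s=read_state();p=s['position'];R=s['tcp_rot'];print(s['time_s'],p,R[:,0])
T=Cam('top');a={t:T.lm(t) for t in('big_well','needle_tip')}
S=Cam('side');b={t:S.lm(t) for t in('big_well','needle_tip')}
for t,z in(('big_well',.03),('needle_tip',.047)):
    print(t,'top',[(T.plane([x],z)[0][:2],q) for x,q in a[t]],'side',[(S.plane([x],z)[0][:2],q) for x,q in b[t]])
    print(b[t])
T.save('top_m');S.save('side_m')
E
python3 ms.py
```

```text
position: [0.5732, 0.2333, 0.0155]
force: [1.3, 5.4, 4.0]
grasp_force: 2.8
position: [0.5443, 0.1435, 0.0147]
force: [0.7, 5.3, 3.9]
grasp_force: 2.7
14.75 [0.5443 0.1435 0.0147] [0.2974 0.9547 0.0007]
big_well top [(array([0.527 , 0.0556]), 0.59)] side [(array([0.5326, 0.0449]), 0.61), (array([0.6903, 0.0295]), 0.48)]
[(array([283.1, 203. ]), 0.61), (array([346.5, 191.3]), 0.48)]
needle_tip top [(array([0.6709, 0.0131]), 0.76)] side [(array([ 0.6687, -0.0039]), 0.77), (array([0.5265, 0.0413]), 0.33)]
[(array([345.9, 194.2]), 0.77), (array([281. , 198.2]), 0.33)]
```

```bash
python3 -m jog '[{"tx":2,"ty":0,"tz":0,"roll":0,"jaw":0.8},{"tx":1,"ty":0,"tz":-3,"roll":0,"jaw":0.8},{"tx":0,"ty":0,"tz":-4.5,"roll":0,"jaw":0.8},{"tx":-2,"ty":-2.2,"tz":-1.5,"roll":0,"jaw":0.8},{"tx":-2.7,"ty":-3,"tz":0,"roll":0,"jaw":0.8},{"tx":-2.7,"ty":-3,"tz":0,"roll":0,"jaw":0.8},{"tx":-2.6,"ty":-2.9,"tz":0,"roll":0,"jaw":0.8}]' | grep -E 'pos|force:';  python3 -m jog '[{"tx":0,"ty":0,"tz":0,"roll":-0.143,"jaw":0.8},{"tx":0,"ty":0,"tz":0,"roll":-0.143,"jaw":0.8},{"tx":0,"ty":0,"tz":0,"roll":-0.143,"jaw":0.8},{"tx":0,"ty":0,"tz":0,"roll":-0.143,"jaw":0.8},{"tx":0,"ty":0,"tz":0,"roll":-0.143,"jaw":0.8},{"tx":0,"ty":0,"tz":0,"roll":-0.143,"jaw":0.8},{"tx":0,"ty":0,"tz":0,"roll":-0.143,"jaw":0.8},{"tx":0,"ty":0,"tz":0,"roll":-0.143,"jaw":0.8}]' | grep -E 'pos|force:'; 
python3 -m jog '[{"tx":0,"ty":0,"tz":0,"roll":-0.143,"jaw":0.8},{"tx":0,"ty":0,"tz":0,"roll":-0.143,"jaw":0.8},{"tx":0,"ty":0,"tz":0,"roll":-0.143,"jaw":0.8},{"tx":0,"ty":0,"tz":0,"roll":0,"jaw":0.8}]' | grep -E 'pos|force:'; python3 ms.py
python3 - <<'E'
import cv2,numpy as np
t=cv2.imread('pics/top_m.png')[110:250,170:330];s=cv2.imread('pics/side_m.png')[130:270,240:400]
f=lambda a:cv2.convertScaleAbs(cv2.resize(a,None,fx=4.2,fy=4.2,interpolation=2)[:, :],alpha=1.5)
cv2.imwrite('pics/v4.png',np.hstack([cv2.resize(f(t)[:,:],(400,350)),cv2.resize(f(s),(400,350))]))
E
```

```text
position: [0.4152, 0.1099, 0.1039]
force: [0.3, -1.0, -0.8]
grasp_force: 0.0
position: [0.4167, 0.1103, 0.1036]
force: [0.2, 0.4, 0.9]
grasp_force: 0.0
position: [0.4168, 0.1104, 0.1036]
force: [-0.4, -0.1, -0.5]
grasp_force: 0.0
16.95 [0.4168 0.1104 0.1036] [-0.9559  0.2938  0.0016]
big_well top [(array([0.5264, 0.0541]), 0.76)] side [(array([0.5379, 0.0734]), 0.57)]
[(array([280.7, 196.3]), 0.57)]
needle_tip top [(array([0.6783, 0.0059]), 0.63)] side [(array([0.6663, 0.0117]), 0.75), (array([ 0.5244, -0.2318]), 0.35)]
[(array([341.7, 191.1]), 0.75), (array([337.5, 277. ]), 0.35)]
```

View pics/v4.png

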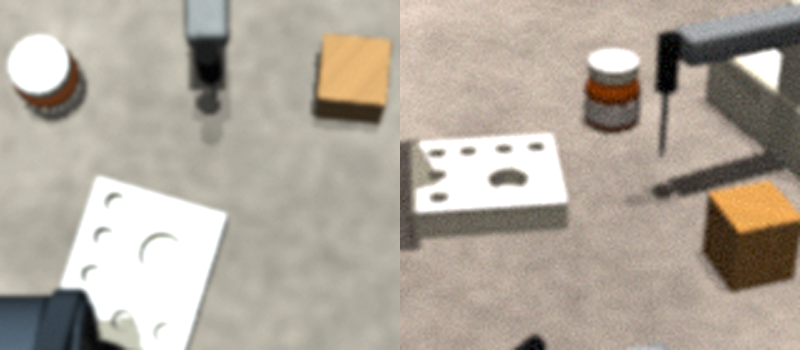

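The left half is the top view. It shows the rack's far corners at (96,176) and (228,213), the well at (160,249), and the needle's dark end and shadow around (208,100–130). The right half is the side view. It shows the needle tip at (661,157), the well at (508,179) and the rack corners at (554,133) and (567,207).

Run:
```python
from h import *
np.set_printoptions(precision=4,suppress=True)
T=Cam('top');S=Cam('side')
t=lambda *q:np.array(q)/2.5+[170,110]
d=lambda *q:(np.array(q)-[400,0])/2.5+[240,130]
print('well',T.plane(t((160,249)),.03),S.plane(d((508,179)),.03))
print('corners',T.plane(t((96,176),(228,213)),.03)[:,:2],S.plane(d((554,133),(567,207)),.03)[:,:2])
n=S.plane(d((661,157)),.047)[0];print('tip',n)
# where would needle points be drawn in top composite
for z in (0,.047,.09,.118,.142): print(z,(T.proj([n[0],n[1],z])[0]-[170,110])*2.5,(S.proj([n[0],n[1],z])[0]-[240,130])*2.5+[400,0])
g=cv2.cvtColor(T.img,cv2.COLOR_RGB2GRAY);print(g[132:168:2,246:264])
```

```text
well [[0.5411 0.0546 0.03  ]] [[0.535  0.0501 0.03  ]]
corners [[ 0.607   0.1118]
 [ 0.5724 -0.0048]] [[ 0.6072  0.1078]
 [ 0.5661 -0.0126]]
tip [0.6684 0.0027 0.047 ]
0 [220.8886 116.5017] [658.0498 198.7905]
0.047 [218.3097 101.7732] [661. 157.]
0.09 [215.7313  87.039 ] [663.7989 116.6562]
0.118 [213.9258  76.7173] [665.673   89.2442]
0.142 [212.2908  67.3668] [667.3116  65.0019]
[[ 64  43  27  20  20  19  19  20  20  19  19  24  36  57  86 109 117 117]
 [ 68  44  26  18  15  17  17  17  18  14  10  15  33  55  84 107 117 120]
 [ 71  49  30  13   7   6   8   7   6   4   2  10  25  52  84 108 119 122]
 [ 71  51  36  18   7   3   4   4   2   4   5   7  22  50  80 103 114 119]
 [ 71  53  40  24  12   3   3   2   3   3   3  11  25  50  78  98 111 118]
 [ 70  52  45  37  28  19  10   7   5   8  15  25  35  54  79  99 111 118]
 [ 70  54  46  45  45  41  37  32  27  27  33  38  44  56  81 103 115 122]
 [103  94  87  85  76  61  51  50  43  38  49  68  80  87  96 106 116 123]
 [116 108  95  78  61  49  44  43  39  38  55  80  95  99 100 105 115 121]
 [113 102  76  54  44  43  41  41  40  41  49  66  84  94  97 101 110 116]
 [113 101  79  57  45  42  41  41  41  40  42  56  79  95  97 100 108 114]
 [112 106  96  86  69  54  45  43  43  46  59  76  91  96  97 100 108 114]
 [111 104  98  97  94  90  86  86  86  88  92  97  99  98  97 100 108 115]
 [114 112 110 106 103 101 100  98  99  98  99  99  99 104 107 111 114 116]
 [116 116 116 115 108 101  99  97  97  98  98  98 101 109 116 117 117 116]
 [116 116 116 113 105  99  95  95  96  96  97  97 101 109 115 117 117 116]
 [115 116 117 112 104  96  94  93  92  94  94  97 101 109 114 114 115 114]
 [116 116 116 113 107  99  94  92  91  93  96 101 109 114 115 115 114 115]]
```

```bash
python3 -m jog '[{"tx":0,"ty":-0.4,"tz":4.5,"roll":0,"jaw":0.8},{"tx":0,"ty":0,"tz":3.5,"roll":0,"jaw":0.8},{"tx":0,"ty":0,"tz":1.3,"roll":0,"jaw":0.8},{"tx":-1,"ty":0,"tz":0,"roll":0,"jaw":0.8},{"tx":-1,"ty":0,"tz":0,"roll":0,"jaw":0.8},{"tx":-1,"ty":0,"tz":0,"roll":0,"jaw":0.8},{"tx":-1,"ty":-0.05,"tz":0,"roll":0,"jaw":0.8},{"tx":-1,"ty":-0.05,"tz":0,"roll":0,"jaw":0.8}]' | grep -E 'pos|force:';  python3 -m jog '[{"tx":-1.3,"ty":-0.06,"tz":0,"roll":0,"jaw":0.8},{"tx":-1.3,"ty":-0.06,"tz":0,"roll":0,"jaw":0.8},{"tx":-1.3,"ty":-0.06,"tz":0,"roll":0,"jaw":0.8},{"tx":-1.3,"ty":-0.06,"tz":0,"roll":0,"jaw":0.8},{"tx":-1.3,"ty":-0.06,"tz":0,"roll":0,"jaw":0.8},{"tx":-1.3,"ty":-0.06,"tz":0,"roll":0,"jaw":0.8},{"tx":-1.3,"ty":-0.06,"tz":0,"roll":0,"jaw":0.8},{"tx":-1.0,"ty":-0.05,"tz":0,"roll":0,"jaw":0.8}]' | grep -E 'pos|force:'; python3 -m jog '[{"tx":-0.6,"ty":-0.02,"tz":0,"roll":0,"jaw":0.8},{"tx":0,"ty":0,"tz":0,"roll":0,"jaw":0.8}]' | grep -E 'pos|force:'
cat > fit.py <<'E'
from h import *
np.set_printoptions(precision=4,suppress=True)
# rack top-face rectangle fit (bright, near planar z=.03) in the side view
s=read_state();print(s['time_s'],s['position'])
S=Cam('side');S.save('side_f');T=Cam('top');T.save('top_f')
for c,n in((S,(.6684,.0027)),(T,(.6730,.0068))):
    hsv=cv2.cvtColor(c.img,cv2.COLOR_RGB2HSV);g=hsv[...,2];sat=hsv[...,1]
    box=c.proj([[x,y,.03] for x in(.5,.76) for y in(-.085,.13)])
    m=np.zeros(g.shape,np.uint8);cv2.fillConvexPoly(m,cv2.convexHull(box.astype(np.int32)),1)
    k=((g>145)&(sat<60)).astype(np.uint8)*m
    k=cv2.morphologyEx(k,cv2.MORPH_CLOSE,np.ones((13,13)))
    q=max(cv2.findContours(k,0,1)[0],key=cv2.contourArea)[:,0]
    (cx,cy),wh,a=cv2.minAreaRect((c.plane(q,.03)[:,:2]*1000).astype(np.float32))
    print(c.name,(cx,cy),wh,a); 
    if wh[0]<wh[1]: a-=90
    a=np.radians(a); w=np.array([cx,cy])+np.array([20*np.cos(a)+15*np.sin(a),20*np.sin(a)-15*np.cos(a)])
    print(' well',w,'to needle mm',np.array(n)*1000-w)
E
python3 fit.py
python3 - <<'E'
import cv2,numpy as np
t=cv2.imread('pics/top_f.png')[90:230,170:330];s=cv2.imread('pics/side_f.png')[110:250,270:430]
f=lambda a:cv2.convertScaleAbs(cv2.resize(a,(400,350),interpolation=2),alpha=1.2)
cv2.imwrite('pics/v5.png',np.hstack([f(t),f(s)]))
E
```

```text
position: [0.4628, 0.0908, 0.0118]
force: [-5.5, 2.2, 4.5]
grasp_force: 2.7
position: [0.5596, 0.0562, 0.0115]
force: [-4.0, 1.4, 2.5]
grasp_force: 2.0
position: [0.5664, 0.0541, 0.0113]
force: [0.4, 0.7, -0.2]
grasp_force: 0.1
19.15 [0.5664 0.0541 0.0113]
side (665.9649047851562, 50.05220031738281) (174.42190551757812, 110.84146118164062) 71.54096984863281
 well [686.5257  64.2738] to needle mm [-18.1257 -61.5738]
top (656.7495727539062, -10.095176696777344) (47.865516662597656, 100.63609313964844) 73.00143432617188
 well [671.4906 -30.2868] to needle mm [ 1.5094 37.0868]
```

View pics/v5.png

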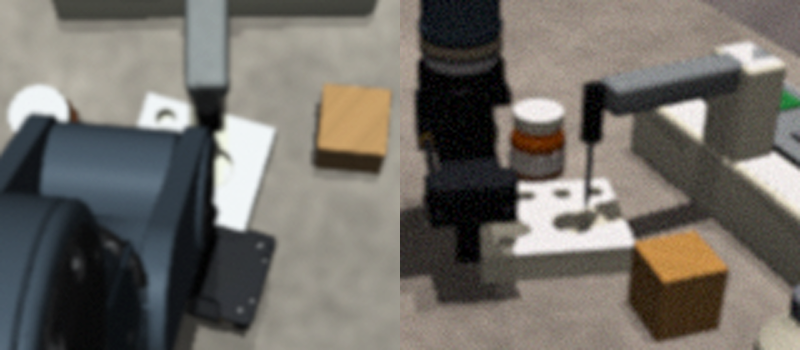

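The composite shows the rack almost under the needle. In the top view its far corners are at (148,94) and (276,128). In the side view its right corners are at (613,180) and (634,243), and the needle tip sits just beyond the well, near (587,208).

Run:
```python
from h import *
np.set_printoptions(precision=4,suppress=True)
T=Cam('top');S=Cam('side')
A=np.radians(-17.1);R=np.array([[np.cos(A),-np.sin(A)],[np.sin(A),np.cos(A)]])
P=T.plane(np.array([(276,128),(148,94)])/2.5+[170,90],.03)[:,:2];print(P)
w=(P-(R@np.array([[50,-45],[50,75]]).T).T/1000) if 0 else np.array([P[0]-R@[.050,-.045],P[1]-R@[.050,.075]])
print('top well',w,'need',np.array([.673,.0068])-w)
P=S.plane((np.array([(634,243),(613,180)])-[400,0])/2.5+[270,110],.03)[:,:2];print(P)
# side corners: right edge = rack -y side ends: near-right (?,-60)
for c in([50,-45],[50,75],[-90,-45]): print(c,P-(R@np.array(c))/1000, np.array([.6684,.0027])-(P-(R@np.array(c))/1000))
n=S.proj([.6684,.0027,.047])[0];print('tip pred comp',(n-[270,110])*2.5+[400,0])
print('pt above well now, z=.03 tip foot',(S.proj([.6684,.0027,.03])[0]-[270,110])*2.5+[400,0])
x,y=n.round().astype(int);g=cv2.cvtColor(S.img,cv2.COLOR_RGB2GRAY);print(g[y-10:y+14,x-20:x+12])
```

```text
[[ 0.6951 -0.048 ]
 [ 0.7286  0.0671]]
top well [[0.6605 0.0097]
 [0.6587 0.0101]] need [[ 0.0125 -0.0029]
 [ 0.0143 -0.0033]]
[[ 0.6925 -0.045 ]
 [ 0.7314  0.0586]]
[50, -45] [[0.6579 0.0127]
 [0.6969 0.1163]] [[ 0.0105 -0.01  ]
 [-0.0285 -0.1136]]
[50, 75] [[ 0.6226 -0.102 ]
 [ 0.6616  0.0016]] [[0.0458 0.1047]
 [0.0068 0.0011]]
[-90, -45] [[ 0.7917 -0.0285]
 [ 0.8307  0.0751]] [[-0.1233  0.0312]
 [-0.1623 -0.0724]]
tip pred comp [585.9869 207.0349]
pt above well now, z=.03 tip foot [584.9068 222.4218]
[[157 155 156 160 168 176 178 184 189 189 192 195 193 192 195 191 197 195
  187 156  91  76 136 182 192 196 201 199 192 167 140 128]
 [191 194 187 191 191 196 193 193 193 193 193 193 195 195 194 200 197 200
  191 149  92  70 127 157 178 182 192 196 197 178 152 127]
 [196 198 197 198 196 194 194 180 166 167 164 160 164 180 190 199 198 197
  192 148  86  50  86 111 126 139 164 182 195 192 166 137]
 [189 197 202 200 195 197 185 157 127 114 106 108 117 142 176 196 199 195
  190 151  83  49  60  75  85 105 131 174 195 197 179 143]
 [174 198 195 197 200 194 182 146 103  84  75  72  88 123 
[... 1902 characters left out ...]
4 193 195 198 196 197 195 194 197]
 [199 198 198 193 197 200 195 191 179 162 157 163 166 167 169 160 137 112
  102 116 132 158 179 197 199 197 196 195 200 196 198 199]
 [196 198 197 201 195 200 202 196 195 187 191 193 190 193 186 184 169 157
  157 167 178 190 196 194 197 195 198 194 195 196 199 196]
 [197 196 196 196 197 199 197 198 199 200 199 197 197 200 198 196 190 192
  189 192 196 195 197 200 199 194 198 195 198 198 197 198]
 [195 197 197 195 201 197 194 198 197 198 197 196 197 198 199 195 200 199
  198 199 196 200 201 197 191 195 195 198 195 197 201 197]
 [198 197 199 199 196 198 197 195 195 197 195 197 194 197 199 201 198 199
  195 198 199 194 198 198 196 199 199 195 201 200 197 196]]
```

```bash
python3 -m jog '[{"tx":-0.4,"ty":0,"tz":0,"roll":0,"jaw":0.8},{"tx":-0.4,"ty":0,"tz":0,"roll":0,"jaw":0.8},{"tx":-0.4,"ty":0,"tz":0,"roll":0,"jaw":0.8},{"tx":-0.1,"ty":0,"tz":0,"roll":0,"jaw":0.8},{"tx":0,"ty":0,"tz":0,"roll":0,"jaw":0.8}]' | grep -E 'pos|force:'; python3 -m jog '[{"tx":1.5,"ty":0,"tz":0,"roll":0,"jaw":0.8},{"tx":3,"ty":0,"tz":0,"roll":0,"jaw":0.8},{"tx":4,"ty":0,"tz":-3,"roll":0,"jaw":0.8},{"tx":4,"ty":0,"tz":-4.5,"roll":0,"jaw":0.8},{"tx":3,"ty":0,"tz":-4.5,"roll":0,"jaw":0.8},{"tx":0,"ty":-4.5,"tz":0,"roll":0,"jaw":0.8},{"tx":0,"ty":-4.5,"tz":0,"roll":0,"jaw":0.8},{"tx":0,"ty":-4.5,"tz":0,"roll":0,"jaw":0.8}]' | grep -E 'pos|force:'
python3 fit.py
python3 - <<'E'
import cv2,numpy as np
t=cv2.imread('pics/top_f.png')[90:230,170:330];s=cv2.imread('pics/side_f.png')[150:230,310:390]
f=lambda a,w,h:cv2.convertScaleAbs(cv2.resize(a,(w,h),interpolation=2),alpha=1.1)
cv2.imwrite('pics/v6.png',np.hstack([f(t,400,350),f(s,350,350)]))
E
```

```text
position: [0.5765, 0.0509, 0.0107]
force: [-1.8, 1.0, 1.2]
grasp_force: 1.5
position: [0.3996, -0.0368, 0.121]
force: [1.6, -0.4, 0.3]
grasp_force: 0.0
20.65 [ 0.3996 -0.0368  0.121 ]
side (663.037353515625, 54.767173767089844) (181.1072540283203, 142.7459259033203) 73.02372741699219
 well [683.2233  69.5161] to needle mm [-14.8233 -66.8161]
top (657.4172973632812, 28.438758850097656) (120.46472930908203, 140.68678283691406) 72.87760162353516
 well [672.1146   8.2153] to needle mm [ 0.8854 -1.4153]
```

View pics/v6.png

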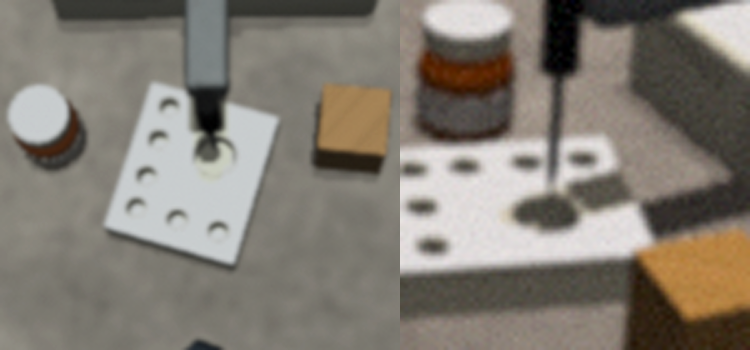

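Both views agree. The top-view fit of 120.5 × 140.7 mm puts the well within about 2 mm of the needle. In the side view, the needle tip's foot at (548,213) coincides with the well centre at (547,212). I'll move on to the key and image the panel from two wrist positions.

```bash
python3 -m jog '[{"tx":0,"ty":-2,"tz":-4,"roll":0,"jaw":1},{"tx":-2,"ty":-2.5,"tz":-3,"roll":0,"jaw":1},{"tx":-3,"ty":-2.5,"tz":-2.9,"roll":0,"jaw":1},{"tx":-3,"ty":-2.5,"tz":-1.5,"roll":0,"jaw":1},{"tx":-3,"ty":-2.5,"tz":-1.5,"roll":0,"jaw":1},{"tx":-3,"ty":-2.5,"tz":0,"roll":0,"jaw":1},{"tx":-3.3,"ty":-3,"tz":0,"roll":0,"jaw":1},{"tx":-3,"ty":0,"tz":0,"roll":0,"jaw":1}]' | grep -E 'pos|force:'; python3 -m jog '[{"tx":0,"ty":0,"tz":0,"roll":0,"jaw":1},{"tx":0,"ty":0,"tz":0,"roll":0,"jaw":1}]' | grep -E 'pos'
cat > pan.py <<'E'
from h import *
import pickle,sys
np.set_printoptions(precision=4,suppress=True)
s=read_state();c=Cam('wrist');c.st=s;c.save('wp'+sys.argv[1]);c.L={};c.M={}
for t in('key','socket','slot'): c.L[t]=c.lm(t)
for t in('key','slot','panel'): c.M[t]=trace('wrist',t)
pickle.dump(c,open('wp%s.pkl'%sys.argv[1],'wb'))
print(s['position'],s['time_s'])
for t,z in(('key',.036),('socket',.056),('slot',.056)): print(t,[(x,c.plane([x],z)[0][:2],p) for x,p in c.L[t]])
for t in c.M: print(t,[(x['bbox'],round(x['p'],2)) for x in c.M[t]])
E
python3 pan.py 1
python3 -m jog '[{"tx":0,"ty":3,"tz":0,"roll":0,"jaw":1},{"tx":0,"ty":3,"tz":0,"roll":0,"jaw":1},{"tx":0,"ty":0,"tz":0,"roll":0,"jaw":1},{"tx":0,"ty":0,"tz":0,"roll":0,"jaw":1}]' | grep -E 'pos|force:'; python3 pan.py 2
```

```text
position: [0.5424, -0.2663, 0.2494]
force: [0.7, -0.2, -0.1]
grasp_force: 0.0
position: [0.5409, -0.2617, 0.2484]
[ 0.5409 -0.2617  0.2484] 21.75
key [(array([190.9, 125.9]), array([ 0.4595, -0.333 ]), 0.9), (array([270.6,  64.3]), array([ 0.4276, -0.2389]), 0.78)]
socket [(array([270.8,  66.5]), array([ 0.4317, -0.2394]), 0.65)]
slot [(array([297.6, 158.6]), array([ 0.5198, -0.2399]), 0.59)]
key [([149.0, 105.8, 55.6, 51.8], 0.69), ([251.1, 33.5, 38.4, 45.8], 0.58)]
slot [([274.7, 132.7, 50.4, 48.0], 0.88), ([251.2, 35.5, 39.0, 44.3], 0.2)]
panel [([216.5, 11.8, 129.4, 184.8], 0.71)]
position: [0.558, -0.2045, 0.2492]
force: [0.2, -0.1, -0.2]
grasp_force: 0.0
[ 0.558  -0.2045  0.2492] 22.5
key [(array([136.8, 126.3]), array([ 0.4607, -0.3289]), 0.67), (array([208.9,  66.8]), array([ 0.4291, -0.2398]), 0.58)]
socket []
slot [(array([236.1, 159.2]), array([ 0.5201, -0.2404]), 0.87)]
key [([80.5, 106.2, 66.8, 51.3], 0.66), ([173.6, 37.2, 51.1, 45.8], 0.61)]
slot [([215.1, 135.5, 47.1, 44.9], 0.85), ([157.3, 11.5, 133.1, 191.0], 0.32)]
panel [([157.5, 12.5, 133.4, 186.5], 0.83), ([242.0, 269.8, 63.7, 76.4], 0.72)]
```

```bash
cat > fk.py <<'E'
from h import *
import pickle
from scipy.optimize import minimize
np.set_printoptions(precision=4,suppress=True,linewidth=250)
cs=[pickle.load(open(f'wp{i}.pkl','rb')) for i in(1,2)]
print('slot tri',*tri([(c,c.L['slot'][0][0]) for c in cs]))
print('key tri',*tri([(c,c.L['key'][1][0]) for c in cs]))
masks=[]
for c in cs:
    g=cv2.cvtColor(c.img,cv2.COLOR_RGB2GRAY);b=c.M['key'][1]['bbox'];x,y,w,h=[int(v) for v in b]
    m=np.zeros_like(g);m[max(y-6,0):y+h+6,x-6:x+w+6]=1
    k=((g<45)&(m>0)).astype(np.uint8);n,l,st,_=cv2.connectedComponentsWithStats(k);i=1+st[1:,4].argmax()
    masks.append((l==i).astype(np.uint8));print('dark',st[i],b)
def box(p,z0=None,z1=None):
    x,y,th,zt=p;R=np.array([[np.cos(th),-np.sin(th)],[np.sin(th),np.cos(th)]])
    q=(R@np.array([[18,6],[-18,6],[-18,-6],[18,-6]]).T).T/1000+[x,y]
    return np.vstack([np.c_[q,np.full(4,zt)],np.c_[q,np.full(4,zt-.036)]])
def cost(p):
    J=0
    for c,m in zip(cs,masks):
        k=np.zeros(m.shape,np.uint8);cv2.fillConvexPoly(k,np.round(cv2.convexHull(np.float32(c.proj(box(p))))*16).astype(np.int32),1,shift=4)
        J+=1-(k&m).sum()/(k|m).sum()
    return J
best=min((minimize(cost,[.434,-.24,th,.106],method='Nelder-Mead',options=dict(initial_simplex=np.array([.434,-.24,th,.106])+np.vstack([np.zeros(4),np.diag([.008,.008,.25,.008])]))) for th in np.arange(0,np.pi,.35)),key=lambda r:r.fun)
print('grip x y yaw ztop',best.x,np.degrees(best.x[2])%180,best.fun)
for c in cs:
    g=cv2.cvtColor(c.img,cv2.COLOR_RGB2GRAY);u,v=c.proj([.520,-.241,.056])[0].round().astype(int)
    print((u,v));print(g[v-16:v+17:1,u-16:u+17])
E
python3 fk.py
```

```text
slot tri [ 0.5197 -0.2399  0.0584] [np.float64(0.2), np.float64(0.2)]
key tri [ 0.4288 -0.2391  0.0394] [np.float64(1.0), np.float64(1.0)]
dark [252  35  38  47 383] [251.1, 33.5, 38.4, 45.8]
dark [177  37  45  44 644] [173.6, 37.2, 51.1, 45.8]
grip x y yaw ztop [ 0.4302 -0.2366  0.4917  0.1028] 28.172519136653804 0.8969933566194096
(np.int64(297), np.int64(159))
[[163 115  87 ... 181 180 180]
 [ 76  82  88 ... 181 180 181]
 [ 99  85  87 ... 179 183 179]
 ...
 [107  77  73 ...  80  81  77]
 [164 125  86 ...  82  77  79]
 [164 174 163 ...  76  80 128]]
(np.int64(235), np.int64(159))
[[181 163 186 ... 190 188 188]
 [157 178 183 ... 183 186 188]
 [167 183 185 ... 187 186 187]
 ...
 [118 117  88 ...  85  84  84]
 [ 90 122 117 ...  85  81  85]
 [ 71  88 118 ...  80  81  80]]
```

Run:
```python
from h import *
import pickle
cs=[pickle.load(open(f'wp{i}.pkl','rb')) for i in(1,2)]
ch=" .:-=+*#%@"
def show(c,P,r,rx):
    g=cv2.cvtColor(c.img,cv2.COLOR_RGB2GRAY);u,v=c.proj(P)[0].round().astype(int);print(u,v)
    for row in g[max(v-r,0):v+r+1,u-rx:u+rx+1]: print(''.join(ch[min(9,x//22)] for x in row))
show(cs[0],[.432,-.238,.07],28,34);show(cs[0],[.520,-.240,.056],20,30)
```

```text
272 65
%%%%##*##*#######+:...::..:#%%%%%%%%%%%%%%%%%%%%%%%%%%%%%%%%%%%%%%%%%
%%%%%#**########*-...::::..-#%%%%%%%%%%%%%%%%%%%%%%%%%%%%%%%%%%%%%%%%
%%%%%#**##*####*-...:::::...-#%%%%%%%%%%%%%%%%%%%%%%%%%%%%%%%%%%%%%%%
%%%%###*######*-...:::::::...=#%%%%%%%%%%%%%%%%%%%%%%%%%%%%%%%%%%%%%%
%%%%%%###*####=....::::::::...+#%%%%%%%%%%%%%%%%%%%%%%%%%%%%%%%%%%%%%
%%%%#*****###*-....:::::::::...+####%%%%%%%%%%%%%%%%%%%%%%%%%%%%%%%%%
%%%%#****####+.....::::::::::...=**++*+*#%%%%%%%%%%%%%%%%%%%%%%%%%%%%
%%%%#******##+.....:::::::::::..:+####**++*#%%%%%%%%%%%%%%%%%%%%%%%%%
%%%#****#**##+:...::.::::::::::..:@@@@@%***+#%%%%%%%%%%%%%%%%%%%%%%%%
%%%#****#*###*-.....::::::::::::..=@@@@@@%#=+*#%%%%%%%%%%%%%%%%%%%%%%
%%##*****##*##+:...::::::::::::::..=@@@@@@@#*++#%%%%%%%%%%%%%%%%%%%%%
%%#***##*#*###*-.....::::::::::::...+@@@@@@@%#*+#%%%%%%%%%%%%%%%%%%%%
%%#*#**##**####+......::::::::::::...*@@@@@@@@#*+#%%%%%%%%%%%%%%%%%%%
%%#*#***#####*#*-....::::::::::::::...#@@@@@@@@#**%%%%%%%%%%%%%%%%%%%
%%##**#*########+......::::::::::::...:%@@@@@@@%#+#%%%%%%%%%%%%%%%%%%
%##*#*******##*#+-......:::::::::::::..:#@@
[... 4746 characters left out ...]
--------=+++------
-----++++++-----------------:::::::----------------+++=------
-----=+++++=--------------------------=-----------=+++-------
------=+++++-------------------=+=--==+=---------=+++--------
-------+++++=------------------++==++++=--------=+++=--------
-------=++++*=-----------------=-+++++=--------=++++-----=---
==--=====++*%#+------------------===----------=+*#*=--====---
=========+#%%###=----------------------------+#%%*========---
==========+#%%%##+-------------------------+*%%%*=========---
============##%%#%*=---------------------=*%%%#*===========--
=============+#%%#%#+=-----------------=*%%%%*=============--
==============+*###%%%*+==-----------=*#%%%#+==============--
```

```bash
sed -i 's/g<45/g<64/; /^for c in cs:$/{N;N;}' fk.py
python3 - <<'E'
s=open('fk.py').read().split("for c in cs:\n    g=cv2.cvtColor(c.img,cv2.COLOR_RGB2GRAY);u,v")[0]
open('fk.py','w').write(s+'''
for z in(.104,.106,.108):
    f=lambda q:cost([*q,z]);r=minimize(f,best.x[:3],method='Nelder-Mead',options=dict(initial_simplex=best.x[:3]+np.vstack([np.zeros(3),np.diag([.004,.004,.1])])));print(z,r.x,r.fun)
ch=" .:-=+*#%@"
c=cs[1];g=cv2.cvtColor(c.img,cv2.COLOR_RGB2GRAY);u,v=c.proj([.520,-.240,.056])[0].round().astype(int);print(u,v)
for row in g[v-18:v+20,u-24:u+25]: print(''.join(ch[min(9,x//22)] for x in row))
''')
E
python3 fk.py
```

```text
slot tri [ 0.5197 -0.2399  0.0584] [np.float64(0.2), np.float64(0.2)]
key tri [ 0.4288 -0.2391  0.0394] [np.float64(1.0), np.float64(1.0)]
dark [252  35  39  49 798] [251.1, 33.5, 38.4, 45.8]
dark [ 176   36   54   50 1010] [173.6, 37.2, 51.1, 45.8]
grip x y yaw ztop [ 0.4292 -0.2372  0.4548  0.0981] 26.058217289582295 0.35047663881369906
0.104 [ 0.4304 -0.2368  0.4726] 0.3563070921707766
0.106 [ 0.4309 -0.2362  0.4828] 0.3723773131285081
0.108 [ 0.4305 -0.2362  0.4825] 0.3852016988133704
236 159
**%@@@@@@*=#%%%%%%%%%%%%%%%%%%%%%%%%%%%%#=:::++@@
*#@@@@@@*#%%%%%%%%%%%%%%%%%%%%%%%%%%%%%%%#=::-+#@
*@@@@@@%#%%%%%%%%%%%%%%%%%%%%%%%%%%%%%%%%%*=::-+@
*@@@@@%#%%%%%%%%%%%%%%%%%%%%%%%%%%%%%%%%%%%*-::=@
#@@@@@##%%%%%%%%%%%%%##***####%%%%%%%%%%%%%%*-:-%
@@@@@%#%%%%%%%%%%%%#**+%@@@@%#%%%%%%%%%%%%%%%+::=
@@@@@##%%%%%%%%%%%*=+@@@@@@@@@%%%%%%%%%%%%%%%*-:-
@@@@@#%%%%%%%%%*#*--++@@@@@@@@%%%%%%%%%%%%%%%%=::
@@@@%%%%%%%%%%%%+-::++@@@@@@@@%%%%%%%%%%%%%%%%*-:
@@@@#%%%%%%%%%+*+:::-+@@@@@@@@@%%%%%%%%%%%%%%%#-:
@@@@#%%%%%%%%%%%#-::-++@@@@@@@@%%%%%%%%%%%%%%%%+:
@@@@#%%%%%%%%%%%%+:::++@@@@@@@@@%%%%%%%%%%%%%%**
[... 601 characters left out ...]

*%@@#---==-=====----=-:::=***++++=--------------#
#*@#=---==----==--=-=-:::-=+++==-::------------=#
#*%#=-----------=-===-::::::::::::-------------=+
###*++--------========-::::::::::--------------++
*#*#*+=-------==-===----:::::::---------------=++
**##+++=-----=-------=---:::----=-------------+++
**#*#+++=-------------======-----------------=+++
###+==++=---------=----==-=------==---------=++++
*##*+-=++=---------------------------------=***++
#*##=--=++=---------------=---------------=#%%%**
#**#+---=++=-----------------------------+%%%%%%%
***#*=----+++--------------------------=+#%%%%%#+
##**#=-----+++=-----------------------+#%%%%%%#+=
*##**=------=+++=-------------------+*#%%%%%%*===
```

```bash
python3 - <<'E'
from h import *
import pickle
np.set_printoptions(precision=4,suppress=True)
cs=[pickle.load(open(f'wp{i}.pkl','rb')) for i in(1,2)]
o=[(298.7,156.7),(237.7,157.7)]
print([c.plane([q],.056)[0][:2] for c,q in zip(cs,o)],tri(list(zip(cs,map(np.array,o)))))
E
python3 -m jog '[{"tx":2.8,"ty":-1.7,"tz":0,"roll":0,"jaw":0.6},{"tx":2.8,"ty":-1.7,"tz":0,"roll":0,"jaw":0.6},{"tx":2.8,"ty":-1.7,"tz":0,"roll":0,"jaw":0.6},{"tx":2.8,"ty":-1.7,"tz":0,"roll":0,"jaw":0.6}]' | grep -E 'pos'
python3 -m jog '[{"tx":0,"ty":0,"tz":2,"roll":-0.128,"jaw":0.6},{"tx":0,"ty":0,"tz":2,"roll":-0.128,"jaw":0.6},{"tx":0,"ty":0,"tz":2,"roll":-0.128,"jaw":0.6},{"tx":0,"ty":0,"tz":1,"roll":-0.128,"jaw":0.6},{"tx":0,"ty":0,"tz":0,"roll":-0.128,"jaw":0.6},{"tx":0,"ty":0,"tz":0,"roll":-0.128,"jaw":0.6},{"tx":0,"ty":0,"tz":0,"roll":0,"jaw":0.6},{"tx":0,"ty":0,"tz":0,"roll":0,"jaw":0.6}]' | grep -E 'pos'
cat > off.py <<'E'
from h import *
np.set_printoptions(precision=4,suppress=True)
s=read_state();p=s['position'];R=s['tcp_rot'];print(s['time_s'],p,'yaw',np.degrees(np.arctan2(R[1,0],R[0,0]))%360,'j',s['joint_positions'],'F',s['force'],s['moment'],s['opening'],s['grasp_force'])
for n,q in(('key',(.4305,-.2367,.078)),('slot',(.5205,-.2405,.078))): print(n,(np.array(q)-p)@R*100)
E
python3 off.py
```

```text
[array([ 0.5184, -0.2383]), array([ 0.5191, -0.2384])] (array([ 0.5188, -0.2384,  0.0551]), [np.float64(0.4), np.float64(0.4)])
position: [0.4297, -0.2374, 0.2489]
position: [0.4309, -0.2372, 0.179]
24.05 [ 0.4309 -0.2372  0.179 ] yaw 206.7020426235976 j [ -41.874    23.6075  103.4765    0.0002   52.9015 -158.5762] F [ 0.9205  0.2518 -0.6046] [0.0504 0.0691 0.0433] 0.6018165241395509 0.0
key [ 0.016   0.0695 10.1016]
slot [-7.8535 -4.3141 10.1033]
```

```bash
sed -i 's/.5205,-.2405/.5188,-.2384/' off.py
python3 -m jog '[{"tx":0,"ty":0.05,"tz":3,"roll":0,"jaw":0.6},{"tx":0,"ty":0,"tz":3,"roll":0,"jaw":0.6},{"tx":0,"ty":0,"tz":2,"roll":0,"jaw":0.6},{"tx":0,"ty":0,"tz":1,"roll":0,"jaw":0.6},{"tx":0,"ty":0,"tz":0.5,"roll":0,"jaw":0.6},{"tx":0,"ty":0,"tz":0.5,"roll":0,"jaw":0.6},{"tx":0,"ty":0,"tz":0,"roll":0,"jaw":0.6}]' | grep -E 'pos|force:'; python3 off.py
python3 -m jog '[{"tx":0,"ty":0,"tz":0,"roll":0,"jaw":0.3},{"tx":0,"ty":0,"tz":0,"roll":0,"jaw":0.2},{"tx":0,"ty":0,"tz":0,"roll":0,"jaw":0},{"tx":0,"ty":0,"tz":0,"roll":0,"jaw":0},{"tx":0,"ty":0,"tz":0,"roll":0,"jaw":0},{"tx":0,"ty":0,"tz":0,"roll":0,"jaw":0}]' | grep -E 'pos|force|open'
```

```text
position: [0.431, -0.2367, 0.0791]
force: [-0.3, -0.3, -0.2]
grasp_force: 0.0
24.75 [ 0.431  -0.2367  0.0791] yaw 206.8594852175003 j [ -41.8265   33.6037  108.0744   -0.0024   38.2842 -158.6841] F [-0.3113 -0.3439 -0.2069] [ 0.0298  0.0015 -0.0177] 0.5974880468933792 0.0
key [0.0391 0.0226 0.1119]
slot [-7.7615 -4.1184  0.1162]
position: [0.4308, -0.2365, 0.079]
force: [0.7, 0.2, 1.1]
opening: 0.138
grasp_force: 0.4
```

```bash
python3 -m jog '[{"tx":0,"ty":0,"tz":0,"roll":0,"jaw":0},{"tx":0,"ty":0,"tz":0,"roll":0,"jaw":0},{"tx":0,"ty":0,"tz":0,"roll":0,"jaw":0}]' | grep -E 'pos|force|open'
python3 -m jog '[{"tx":0,"ty":0,"tz":-1,"roll":0,"jaw":0},{"tx":0,"ty":0,"tz":-1,"roll":0,"jaw":0},{"tx":0,"ty":0,"tz":-2,"roll":0,"jaw":0},{"tx":0,"ty":0,"tz":-2,"roll":0,"jaw":0},{"tx":0,"ty":0,"tz":-2,"roll":0,"jaw":0},{"tx":0,"ty":0,"tz":0,"roll":0,"jaw":0}]' | grep -E 'pos|force|open'
python3 - <<'E'
from h import *
S=Cam('side');print(S.lm('key'),S.lm('socket'));S.save('side_k')
s=read_state();p=s['position'];print(S.proj(p+[0,0,-.042]),S.proj(p+[0,0,-.042-.08]))
E
```

```text
position: [0.4308, -0.2365, 0.079]
force: [-0.3, -0.0, 0.5]
opening: 0.135
grasp_force: 30.0
position: [0.4323, -0.2378, 0.162]
force: [0.6, 0.1, -0.0]
opening: 0.134
grasp_force: 30.0
[(array([288.2, 259.7]), 0.8), (array([332.8, 355.2]), 0.76), (array([231.6, 320.1]), 0.58)] []
[[287.82157801 263.75986421]] [[288.74216967 299.00868526]]
```

```bash
python3 -m jog '[{"tx":-2,"ty":-1.1,"tz":0,"roll":0,"jaw":0},{"tx":-2,"ty":-1.1,"tz":0,"roll":0,"jaw":0},{"tx":-2,"ty":-1,"tz":0,"roll":0.102,"jaw":0},{"tx":-1.2,"ty":-0.2,"tz":0,"roll":0.102,"jaw":0},{"tx":0,"ty":0,"tz":0,"roll":0.102,"jaw":0},{"tx":0,"ty":0,"tz":0,"roll":0.102,"jaw":0},{"tx":0,"ty":0,"tz":0,"roll":0.102,"jaw":0},{"tx":0,"ty":0,"tz":0,"roll":0,"jaw":0}]' | grep -E 'pos|force|open'; python3 off.py
```

```text
position: [0.5098, -0.2348, 0.1575]
force: [0.4, 0.2, -1.3]
opening: 0.135
grasp_force: 30.0
27.2 [ 0.5098 -0.2348  0.1575] yaw 177.67230450384767 j [ -36.1378   30.1978   94.8049    0.       55.1747 -123.81  ] F [ 0.4458  0.1941 -1.3025] [0.0781 0.0407 0.0175] 0.1345771941126605 30.001063013914973
key [ 7.8963 -0.5227  7.9692]
slot [-0.9333 -0.3339  7.9468]
```

```bash
python3 -m jog '[{"tx":-0.93,"ty":-0.33,"tz":0,"roll":0,"jaw":0},{"tx":0,"ty":0,"tz":2,"roll":0,"jaw":0},{"tx":0,"ty":0,"tz":2,"roll":0,"jaw":0},{"tx":0,"ty":0,"tz":1,"roll":0,"jaw":0},{"tx":0,"ty":0,"tz":0,"roll":0,"jaw":0},{"tx":0,"ty":0,"tz":0,"roll":0,"jaw":0}]' | grep -E 'pos|force'; python3 off.py
python3 - <<'E'
from h import *
S=Cam('side');T=Cam('top')
s=read_state();p=s['position']
q=S.proj(p+[0,0,-.043])[0].round().astype(int);print(q,S.proj([.5188,-.2384,.056]))
g=cv2.cvtColor(S.img,cv2.COLOR_RGB2GRAY);ch=" .:-=+*#%@"
g=cv2.resize(g[q[1]-28:q[1]+22,q[0]-28:q[0]+28],None,fx=1.6,fy=1)
for r in g: print(''.join(ch[min(9,x//20)] for x in r))
E
```

```text
position: [0.5202, -0.2394, 0.109]
force: [0.9, 0.1, -0.7]
grasp_force: 30.0
27.8 [ 0.5202 -0.2394  0.109 ] yaw 177.6915130211395 j [ -35.8885   34.9433   95.3686    0.0012   49.6715 -123.5807] F [ 0.9323  0.0584 -0.6733] [ 0.0614 -0.0048  0.0088] 0.13597738582358726 29.999849083833396
key [ 8.9715 -0.0942  3.0996]
slot [0.1418 0.0916 3.1018]
[338 272] [[336.70499254 276.66125446]]
*****************************+=-:.                     .                                  
*****************************+=-:.                                                        
*****************************+=-.                                                         
*****+*********#*************+=-:                                                         
+****************************+=-:.                                                        
+++**************************+=:.                                                         
*****************************+-:.                                  ...                    
****************************++-:.                                .....        
[... 3134 characters left out ...]
::::..:::::::::::::::::::::::::::::::==+**++==----------=+**###
::::::::::::::::--====--:.....:::::::::::::::::::::::::::::::::-=++**++==---------=++**#**
::::::::::::::::--====--::....:::::::.::::::::::::::::::::.::::-=++***+==----------=+**#**
:::::::::::::::::-====---:..:::::::::::::::::::::::::::::::::.::=++**++=-----------=+*****
:::::::::::::::::--====--::::..:::::::::::::::::::::::::::.::::-==+++++=-----------=++****
::::::::::::::::::--=====-::::..::::::::..:.::::::::::::::.:::--==++++==------------==+***
:::::::::::::::::::--====---:::::::..:::::::::::::::::::::::::--=======--------------==+**
=-----:::::::::::::--=====-----::..::::::::::::..:::::::::::---======------------------=++
```

```bash
python3 -m jog '[{"tx":0.12,"ty":0.09,"tz":0,"roll":0,"jaw":0},{"tx":0,"ty":0,"tz":0.4,"roll":0,"jaw":0},{"tx":0,"ty":0,"tz":0.4,"roll":0,"jaw":0},{"tx":0,"ty":0,"tz":0.2,"roll":0,"jaw":0},{"tx":0,"ty":0,"tz":0,"roll":0,"jaw":0}]' | grep -E 'pos|force'; 
python3 -m jog '[{"tx":0,"ty":0,"tz":0.2,"roll":0,"jaw":0},{"tx":0,"ty":0,"tz":0.1,"roll":0,"jaw":0},{"tx":0,"ty":0,"tz":0,"roll":0,"jaw":0}]' | grep -E 'pos|force';python3 -m jog '[{"tx":0,"ty":0,"tz":0.2,"roll":0,"jaw":0},{"tx":0,"ty":0,"tz":0,"roll":0,"jaw":0}]' | grep -E 'pos|force'; python3 off.py
```

```text
position: [0.5183, -0.238, 0.0985]
force: [-0.2, 0.9, -1.6]
grasp_force: 30.0
position: [0.5185, -0.2381, 0.0957]
force: [0.4, -0.4, -1.6]
grasp_force: 30.0
position: [0.5185, -0.2381, 0.0937]
force: [0.3, 0.2, -0.6]
grasp_force: 30.0
28.9 [ 0.5185 -0.2381  0.0937] yaw 177.6637288846958 j [ -35.8812   36.1923   96.1717   -0.0012   47.6604 -123.544 ] F [ 0.347   0.1561 -0.5897] [0.0276 0.0476 0.0191] 0.13472782627553465 29.99971822835505
key [ 8.7952 -0.2229  1.576 ]
slot [-0.0344 -0.0328  1.5729]
```

```bash
python3 -m jog '[{"tx":0,"ty":0,"tz":0.3,"roll":0,"jaw":0},{"tx":0,"ty":0,"tz":0.3,"roll":0,"jaw":0},{"tx":0,"ty":0,"tz":0,"roll":0,"jaw":0}]' | grep -E 'pos|force'; 
python3 -m jog '[{"tx":0,"ty":0,"tz":0.3,"roll":0,"jaw":0},{"tx":0,"ty":0,"tz":0.3,"roll":0,"jaw":0},{"tx":0,"ty":0,"tz":0,"roll":0,"jaw":0}]' | grep -E 'pos|force';python3 -m jog '[{"tx":0,"ty":0,"tz":0.2,"roll":0,"jaw":0},{"tx":0,"ty":0,"tz":0,"roll":0,"jaw":0}]' | grep -E 'pos|force'; python3 off.py
```

```text
position: [0.5183, -0.2379, 0.0874]
force: [0.3, -0.3, -0.5]
grasp_force: 30.0
position: [0.5183, -0.238, 0.0814]
force: [0.2, -0.3, -1.0]
grasp_force: 30.0
position: [0.5185, -0.2381, 0.0797]
force: [-0.2, -0.4, -1.0]
grasp_force: 30.0
29.7 [ 0.5185 -0.2381  0.0797] yaw 177.6609309210816 j [ -35.8819   37.4696   96.6045    0.0003   45.9551 -123.5431] F [-0.1974 -0.4154 -0.9707] [ 0.0148  0.031  -0.0791] 0.1351664509506103 29.999820983503014
key [ 8.794  -0.224   0.1721]
slot [-0.0356 -0.0335  0.1684]
```

Now press down a little more and turn clockwise.

```bash
python3 -m jog '[{"tx":0,"ty":0,"tz":0.1,"roll":0,"jaw":0},{"tx":0,"ty":0,"tz":0,"roll":0,"jaw":0}]' | grep -E 'pos|force'
python3 -m jog '[{"tx":0,"ty":0,"tz":0,"roll":0.1,"jaw":0},{"tx":0,"ty":0,"tz":0,"roll":0.1,"jaw":0},{"tx":0,"ty":0,"tz":0,"roll":0.1,"jaw":0},{"tx":0,"ty":0,"tz":0,"roll":0.1,"jaw":0},{"tx":0,"ty":0,"tz":0,"roll":0,"jaw":0}]' | grep -E 'pos|force';  python3 off.py;
python3 -m jog '[{"tx":0,"ty":0,"tz":0,"roll":0.1,"jaw":0},{"tx":0,"ty":0,"tz":0,"roll":0.1,"jaw":0},{"tx":0,"ty":0,"tz":0,"roll":0.1,"jaw":0},{"tx":0,"ty":0,"tz":0,"roll":0.1,"jaw":0},{"tx":0,"ty":0,"tz":0,"roll":0.1,"jaw":0},{"tx":0,"ty":0,"tz":0,"roll":0,"jaw":0}]' | grep -E 'pos|force';  python3 off.py
```

```text
position: [0.5187, -0.2382, 0.079]
force: [-0.4, 0.4, 0.1]
grasp_force: 30.0
position: [0.5188, -0.2381, 0.079]
force: [0.1, 0.9, -0.1]
grasp_force: 30.0
30.4 [ 0.5188 -0.2381  0.079 ] yaw 154.75437960006724 j [ -35.8735   37.5348   96.6166    0.0165   45.8317 -100.6394] F [ 0.0584  0.901  -0.0578] [ 0.0636 -0.0921  0.009 ] 0.13449829305415348 30.001014608424157
key [ 8.0439 -3.6381  0.0972]
slot [-0.0152 -0.0259  0.1004]
position: [0.5191, -0.2374, 0.079]
force: [2.4, 3.5, -1.0]
grasp_force: 30.0
31.0 [ 0.5191 -0.2374  0.079 ] yaw 126.18333369304214 j [-35.8329  37.5329  96.6185   0.1215  45.837  -72.1008] F [ 2.3592  3.5496 -0.9994] [ 0.6513 -0.5359  0.0076] 0.13565033880437488 30.00146785285324
key [ 5.288  -7.1145  0.0923]
slot [-0.0622 -0.0879  0.1014]
```

```bash
for k in 1; do python3 -m jog '[{"tx":0,"ty":0,"tz":0,"roll":0.1,"jaw":0},{"tx":0,"ty":0,"tz":0,"roll":0,"jaw":0}]' | grep -E 'force:'; python3 off.py
python3 -m jog '[{"tx":0,"ty":0,"tz":0,"roll":0.1,"jaw":0},{"tx":0,"ty":0,"tz":0,"roll":0,"jaw":0}]' | grep -E 'force:'; python3 off.py;python3 -m jog '[{"tx":0,"ty":0,"tz":0,"roll":0.1,"jaw":0},{"tx":0,"ty":0,"tz":0,"roll":0,"jaw":0}]' | grep -E 'force:'; python3 off.py; done
```

```text
force: [3.1, 4.9, -0.5]
grasp_force: 30.0
31.2 [ 0.5192 -0.2373  0.079 ] yaw 120.4923937479265 j [-35.8285  37.5337  96.6151   0.1391  45.8338 -66.4177] F [ 3.1451  4.9072 -0.4639] [ 0.8205 -0.6495  0.0152] 0.136194017927528 30.00139568466693
key [ 4.5562 -7.6158  0.0909]
slot [-0.0709 -0.0933  0.1019]
force: [3.3, 4.0, -1.1]
grasp_force: 30.0
31.4 [ 0.5194 -0.2372  0.079 ] yaw 114.76337613088097 j [-35.8207  37.5377  96.6105   0.1625  45.8272 -60.6972] F [ 3.268   3.9583 -1.0734] [ 0.9417 -0.7955  0.0132] 0.13523797265646553 30.001224987208843
key [ 3.7702 -8.05    0.0861]
slot [-0.0828 -0.1032  0.0995]
force: [4.1, 4.3, -0.0]
grasp_force: 30.0
31.6 [ 0.5196 -0.2371  0.079 ] yaw 109.02785770531409 j [-35.8107  37.5375  96.6053   0.1839  45.8188 -54.9666] F [ 4.1012  4.3391 -0.0105] [ 0.9691 -0.8331  0.0465] 0.13656793486116756 30.001336159184575
key [ 2.9435 -8.4062  0.085 ]
slot [-0.096  -0.1141  0.1015]
```

```bash
for k in 1; do python3 -m jog '[{"tx":0,"ty":0,"tz":0,"roll":0.1,"jaw":0},{"tx":0,"ty":0,"tz":0,"roll":0,"jaw":0}]' | grep -E 'force:'; python3 off.py
python3 -m jog '[{"tx":0,"ty":0,"tz":0,"roll":0.1,"jaw":0},{"tx":0,"ty":0,"tz":0,"roll":0,"jaw":0},{"tx":0,"ty":0,"tz":0,"roll":0,"jaw":0}]' | grep -E 'force:'; python3 off.py; done
```

```text
force: [4.6, 5.0, -0.8]
grasp_force: 30.0
31.8 [ 0.5197 -0.237   0.079 ] yaw 103.29774793525152 j [-35.8026  37.5377  96.602    0.2037  45.8076 -49.2422] F [ 4.6489  4.9511 -0.7698] [ 1.0372 -0.928   0.1115] 0.13727013243874842 30.00100201461464
key [ 2.0856 -8.6751  0.0829]
slot [-0.1108 -0.121   0.1024]
force: [4.4, 4.7, -0.9]
grasp_force: 30.0
32.1 [ 0.5199 -0.2374  0.0791] yaw 97.76805008925737 j [-35.797   37.5418  96.5823   0.1458  45.7779 -43.6666] F [ 4.3533  4.7356 -0.8904] [ 0.9119 -0.9491  0.4413] 0.136821377442115 30.000242753885686
key [ 1.277  -8.8503  0.0838]
slot [-0.0849 -0.1244  0.1054]
```

```bash
python3 -m jog '[{"tx":0,"ty":0,"tz":0,"roll":-0.04,"jaw":0},{"tx":0,"ty":0,"tz":0,"roll":0,"jaw":0}]' | grep -E 'force:'
python3 -m jog '[{"tx":0,"ty":0,"tz":0,"roll":0,"jaw":0.2},{"tx":0,"ty":0,"tz":0,"roll":0,"jaw":0.3},{"tx":0,"ty":0,"tz":0,"roll":0,"jaw":0.4},{"tx":0,"ty":0,"tz":0,"roll":0,"jaw":0.4},{"tx":0,"ty":0,"tz":0,"roll":0,"jaw":0.4}]' | grep -E 'force|open|pos'; python3 off.py
python3 -m jog '[{"tx":0,"ty":0,"tz":-1,"roll":0,"jaw":0.4},{"tx":0,"ty":0,"tz":-2,"roll":0,"jaw":0.4},{"tx":0,"ty":0,"tz":-3,"roll":0,"jaw":0.4},{"tx":0,"ty":0,"tz":-4,"roll":0,"jaw":0.4},{"tx":0,"ty":0,"tz":-4,"roll":0,"jaw":0.4},{"tx":0,"ty":0,"tz":-3,"roll":0,"jaw":0.4},{"tx":0,"ty":0,"tz":0,"roll":0,"jaw":0.4}]' | grep -E 'force|open|pos'
```

```text
force: [4.5, 5.7, -2.1]
grasp_force: 30.0
position: [0.5184, -0.2385, 0.0789]
force: [0.2, -0.1, 1.0]
opening: 0.386
grasp_force: 0.0
32.8 [ 0.5184 -0.2385  0.0789] yaw 99.7586677167671 j [-35.9116  37.5375  96.6273  -0.0237  45.8411 -45.6537] F [ 0.2036 -0.0721  1.0495] [-0.1111 -0.0225 -0.0319] 0.3860829983023658 0.0
key [ 1.6632 -8.6304  0.0962]
slot [-0.001  0.043  0.094]
position: [0.5212, -0.24, 0.2548]
force: [0.8, -1.6, 1.0]
opening: 0.404
grasp_force: 0.0
```

```bash
python3 -m jog '[{"tx":-3,"ty":-1,"tz":0,"roll":0,"jaw":0.4},{"tx":-3,"ty":-2,"tz":0,"roll":0,"jaw":0.4},{"tx":0,"ty":0,"tz":0,"roll":0,"jaw":0.4},{"tx":0,"ty":0,"tz":0,"roll":0,"jaw":0.4}]' | grep -E 'force:|pos'
cat > ck.py <<'E'
from h import *
import pickle,sys
s=read_state();c=Cam('wrist');pickle.dump(c,open('ck%s.pkl'%sys.argv[1],'wb'));c.save('ck'+sys.argv[1])
E
python3 ck.py 1
python3 -m jog '[{"tx":0,"ty":3,"tz":0,"roll":0,"jaw":0.4},{"tx":0,"ty":3,"tz":0,"roll":0,"jaw":0.4},{"tx":0,"ty":0,"tz":0,"roll":0,"jaw":0.4},{"tx":0,"ty":0,"tz":0,"roll":0,"jaw":0.4}]' | grep -E 'pos'
python3 ck.py 2
cat > fc.py <<'E'
from h import *
import pickle
from scipy.optimize import minimize
np.set_printoptions(precision=4,suppress=True)
cs=[pickle.load(open(f'ck{i}.pkl','rb')) for i in(1,2)];masks=[]
ch=" .:-=+*#%@"
for c in cs:
    g=cv2.cvtColor(c.img,cv2.COLOR_RGB2GRAY);u,v=c.proj([.5188,-.2384,.09])[0].round().astype(int);print(u,v)
    m=np.zeros_like(g);m[max(v-40,0):v+40,u-40:u+40]=1
    k=((g<64)&(m>0)).astype(np.uint8);n,l,st,ce=cv2.connectedComponentsWithStats(k);i=1+st[1:,4].argmax();print(st[i]);masks.append((l==i).astype(np.uint8))
c=cs[0];g=cv2.cvtColor(c.img,cv2.COLOR_RGB2GRAY);u,v=c.proj([.5188,-.2384,.08])[0].round().astype(int)
for r in g[max(v-36,0):v+37,u-40:u+41]: print(''.join(ch[min(9,x//22)] for x in r))
def cost(p,z):
    x,y,th=p;R=np.array([[np.cos(th),-np.sin(th)],[np.sin(th),np.cos(th)]]);q=(R@np.array([[18,6],[-18,6],[-18,-6],[18,-6]]).T).T/1000+[x,y]
    B=np.vstack([np.c_[q,np.full(4,z)],np.c_[q,np.full(4,z-.036)]]);J=0
    for c,m in zip(cs,masks):
        k=np.zeros(m.shape,np.uint8);cv2.fillConvexPoly(k,np.round(cv2.convexHull(np.float32(c.proj(B)))*16).astype(np.int32),1,shift=4);J+=1-(k&m).sum()/(k|m).sum()
    return J
for z in(.1,.104,.106,.108,.112,.118):
    r=min((minimize(cost,[.519,-.238,t],args=(z,),method='Nelder-Mead',options=dict(initial_simplex=np.array([.519,-.238,t])+np.vstack([np.zeros(3),np.diag([.005,.005,.2])]))) for t in np.radians([80,100,120])),key=lambda r:r.fun);print(z,r.x[:2],np.degrees(r.x[2]),r.fun)
E
python3 fc.py
```

```text
position: [0.4983, -0.3024, 0.2482]
force: [0.7, 0.8, -0.3]
grasp_force: 0.0
position: [0.5584, -0.2906, 0.2483]
320 124
[310 100  20  45 666]
249 125
[239 102  20  45 708]
@@@@@@@@@@@@@@@@@@@@@@@@@@@@@@@@@@@@@@*+++++++++++++++++++++++++++@@@@@@@@@@@@@@@
@@@@@@@@@@@@@@@@@@@@@@@@@@@@@@@@@@@@@@@@*+++++++++++++++++++++++++@@@@@@@@@@@@@@@
@@@@@@@@@@@@@@@@@@@@@@@@@@@@@@@@@@@@@@@@*+++++++++++++++++++++++++##@@@@@@@@@@@@%
@@@@@@@@@@@@@@@@@@@@@@@@@@@@@@@@@%%%@@@@@*+++++++++++++++++++++++++@@@@@@@@@@@@@%
@@@@@@@@@@@@@@@@@@@@@@@@@@@@@@@%%%@@@@@@@*+++++++++++++++++++++++++##@@@@@@@@@@@%
@@@@@@@@@@@@@@@@@@@@@@@@@@@%@@@@@@@@@@@@@@@%#+==+++++++++++++++++++++@@@@@@@@@@@#
@@@@@@@@@@@@@@@@@@@@@@@%@@@@@@@@@@@@@@@@@@@@@@%#+++++++++++++++++++++#%@@@@@@@@%#
@@@@@@@@@@@@@@@@@@@@@%%@@@@@@@@@@@@@@@@@@@@@@@@@@%*+++++++++++++++++++@@@@@@@@@%#
@@@@@@@@@@@@@@@@@@@@*%@@@@@@@@@@@@@@@@@@@@@@@@@@@@@#++++++++++++++++++@@@@@@@@@%#
@@@@@@@@@@@@@@@@@@%@@@@@@@@@@@@@@@@@@@@@@@@@@@@@@@@@@#++++++++++++++++**##@@@@@%*
@@@@@@@@@@@@@@@@@@@@@@@@@@@@@@@@@@@@@@@@@@@@@@@@@@@@@@#+++++++++++++++++++@@@@%#*
@@@@@@@@@@@@@@@@#@@@@@@@@
[... 4729 characters left out ...]
+
==-====-==-=--------+++++++++==---==----=-=-=---=-=====--=++++++++==+++++++++++++
-----=-=---=-------=+++++++++=---=-----====--==-=--===--=---+++++====++++++++++++
-------------------++++++++++=--=-------=-------=======-=--=+++++=-=+++++++++++++
:------------------++++++++++=----=--==--=----=======----=-+++++++-==++++++++++++
0.1 [ 0.5182 -0.2371] 106.07365261606283 0.33049817739975695
0.104 [ 0.5183 -0.237 ] 107.31900835518444 0.37576008226772784
0.106 [ 0.5183 -0.237 ] 107.53922760161976 0.40040657017401204
0.108 [ 0.518  -0.2368] 106.76936904828241 0.4180880992090533
0.112 [ 0.518  -0.2369] 107.17144137054215 0.4623877343955507
0.118 [ 0.5181 -0.237 ] 106.220932398164 0.5377261043983761
```

```bash
python3 fit.py | sed -n 1p\;4,5p
python3 - <<'E'
from rig import hand_in
print(hand_in())
E
```

```text
34.4 [ 0.5578 -0.2909  0.2483]
top (631.646484375, 23.63024139404297) (262.3189697265625, 216.9856719970703) 0.2483227401971817
 well [651.7113   8.7171] to needle mm [21.2887 -1.9171]
the job is handed in; nothing more can be done
None
```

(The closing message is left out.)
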